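# Close the mosaic gluing press

### The arm

A 6-joint arm with a two-finger parallel gripper is mounted at the origin on the work surface. World frame = base frame: x ahead of the robot, y to its left, z up, the work surface at z = 0. Lengths are in m, angles in rad, forces in N, time in s.
With the tool pointing down it reaches from about 0.4 to 0.825 m from the base axis. Payload 7 kg.
Tool frame: the origin (TCP) lies at the very end of the fingers, on their centre line; the grasp point (between the pads) lies 19 mm behind it; x points along the fingers, y is the direction in which the jaws open and shut, and the axes are right-handed (so a half turn about x gives the same grasp; the last joint's range is limited). The gripper opens to 88 mm and grips with 3 to 60 N. Pads are 19 mm wide; open, the fingers measure 130 mm over their backs; the gripper's body (78 mm by 193 mm) begins 47 mm behind the grasp point.
Start: joints at [-0.918, 0.359, 0.012, 0, -1.224, -0.288], TCP at [0.241, -0.631, 0.227] pointing down, gripper open.
Joint ranges: [-3.07, 3.07], [-1.43, 2.12], [-1.02, 1.25], [-3.03, 1.67], [-3.05, -0], [-3.03, 3.03]. Speed limits (rad/s): [2.39, 2.39, 3.01, 3.14, 3.14, 3.14].

### API

Orientations are given as [roll, pitch, yaw] about the fixed x, y, z axes, in that order (R = Rz(yaw) Ry(pitch) Rx(roll)).
In Python, from station import arm, cams gives the robot as it stands. The module is installed in compiled form; this text tells all that it offers.
- The arm moves only by the tool carry_out, never from a script. Its argument "deltas" is a list of rows, each a list of 6 numbers: the shift along the tool's x, y, z in units of 0.04 m (1.0 is 0.04 m), then the turn, a rotation vector about the tool's x, y, z in units of 4 degrees (1.0 is 4 degrees). In form: [[tx, ty, tz, ax, ay, az], ...]. A call has 1 to 5 rows; each row shifts and turns the pose as measured when the row begins, along the tool's axes as they then stand; what a row does not reach is not made up. A row lasts 1/10 s, in which the tool goes at most 50 mm and 8.59 degrees, less where a joint would pass 70% of its speed; a pose out of reach is approached as far as the arm can. A call with a number of a shift or a turn outside -1 to 1 is refused whole. A call with a gripper value outside its range is refused whole. "hand" is the closure, from 0 (fully open) to 1 (shut), set as the call begins (left out, the last holds). The fingers move at their own pace and stop on an object; "newtons" is the grip in N (left out, the last holds). Time passes only in rows, so rows that do not move let the fingers close. It gives the time, the measured TCP pose, the force and the opening at its end, in the units of the state.
- arm.get_state(): the state, without advancing time (a new reading comes with each control period).
- cams.grab_frame(name): name is "side" or "top"; returns a dict with "pixels" (384x512x3 uint8, red, green, blue), "fx", "fy", "cx", "cy" (pixels), "T" (4x4, takes a point from camera to world coordinates). Camera axes: x right, y up, looking along -z (the intrinsics and any distortion apply to the point x, -y, -z); pixel columns grow to the right and rows downward; lengths in m; the calibration is good to about 2 mm. A picture is of the moment at which its call begins. There is no depth.
- arm.job_done(): hands the job in, once; it reports no verdict.
The state is a dict: "t": time; "q": joint angles; "qd": joint speeds; "joint_efforts": joint torques, N m; "eef_pos": TCP position; "ee_rot": TCP orientation; "force": force on the tool from outside, world axes, zero at the start; "moment": the same for the moment, N m; "width": finger opening in m.
Only numpy, scipy, OpenCV 4.12 (cv2) and the standard library are available. Lean on these libraries where they do the work, as an engineer would, in place of code of your own. Each camera call takes 0.05 s, during which the arm holds its last target.

### The job

Close the gluing press over the mosaic strip: fit the spacer frame (the plate with the window) down over the two studs until it lies flat on the bed, then fit the handled cover plate over the same studs until it lies flat on the frame. The studs differ in size, so each plate goes on only one way round; feel for its holes and keep hold of it until it is fully down, not dropping it on. Leave the two black tubes, the jar and the tub where they stand, then let go of everything.

Things in the scene. Friction and masses are not known exactly. Their poses are not given: they have to be found in the camera images.
- press: Fixed wooden press on a 62 x 200 mm (x, y) foot; bed 54 mm wide, 190 mm long, its flat top 40 mm above the table, a mosaic strip 28 x 60 mm, 8.5 mm thick, glued on its middle. Two flat-topped steel studs rise 34 mm above the bed: 14 mm thick at y = -70 mm, 20 mm thick at y = +70 mm. Origin: centre of its underside; y along its length, z up.
- bed (a point): Centre of the bed's top face, at x = y = 0 of the press, 40 mm above the table; axes as the press.
- small_stud (a point): Centre of the top of the small stud (14 mm thick), 74 mm above the table.
- large_stud (a point): Centre of the top of the large stud (20 mm thick), 74 mm above the table.
- frame: Loose spacer frame: flat aluminium plate 62 x 190 mm (x, y), 10 mm thick, with a 38 x 76 mm window in the middle and round holes 17 mm wide at y = -70 mm and 23 mm wide at y = +70 mm. 0.2 kg. Origin: centre of its underside. Lies flat on the table left or right of the press, at any yaw; can be gripped across its width at the middle. Belongs at point bed, same axes.
- cover: Loose cover plate: flat aluminium plate 62 x 190 mm (x, y), 8 mm thick, round holes 17 mm wide at y = -70 mm and 23 mm at y = +70 mm, and on its middle a solid handle rib 18 mm wide (x), 90 mm long (y), its top 42 mm above the underside. 0.35 kg. Origin: centre of its underside. Lies rib up on the side without the frame, at any yaw. Belongs 10 mm above point bed, same axes.
- tall_tube: Bystander, to be left alone: loose black mosaic tube, upright, 80 mm across, 170 mm tall. Origin: centre of its underside. It and the drum stand beyond the press, left and right, either way round.
- drum: Bystander, to be left alone: the shorter, wider black mosaic tube, loose, upright, 104 mm across, 110 mm tall. Origin: centre of its underside.
- jar: Bystander, to be left alone: loose white glue jar, 68 mm across, 85 mm tall. Origin: centre of its underside. It and the tub stand between the robot and the press, left and right, either way round.
- tub: Bystander, to be left alone: loose white plastic tub of record shards, 70 x 95 mm (x, y), 45 mm tall. Origin: centre of its underside.
Mind the look-alikes: they are no part of the job. What is shaped like the cover but pink is not meant.

How it is judged:
By the outcome, as a careful person would: the job done as asked, in the order asked, and still so for the second after the job is handed in, with the robot touching nothing.
It also fails if it takes over 64 s, if anything falls off the work surface, if the arm or the gripper's body presses on something with over 40 N, if the wrist force passes 120 N, or if a joint passes its speed limit or range.

## Working session

There is one attempt and no reset: what is moved stays moved. The work goes in short steps, Python scripts to look and compute and a tool call to move; the robot and the scene stay as the last step left them, time stands still between calls to the robot, and variables do not carry over. Pictures are saved under pics/ and viewed, and the job is handed in when it is done.

Besides the shell and the picture viewer there is one more tool, called as name(argument=value, ...) on one line, values as JSON. carry_out: Moves the arm, as the interface text tells. Shifts and turns lie within -1 to 1; 1 stands for 0.04 m of shift or 4 degrees of turn. Its arguments: {"type":"object","properties":{"deltas":{"type":"array","items":{"type":"array","items":{"type":"number","minimum":-1,"maximum":1}}},"hand":{"type":"number"},"newtons":{"type":"number"}},"required":["deltas"]}

```bash
mkdir -p pics
python3 - <<'E'
from station import arm,cams
import cv2,pickle,numpy as np
for n in("side","top"):
    f=cams.grab_frame(n);pickle.dump(dict(f),open(n+"0.pkl","wb"))
    print(n,[k for k in f],f["fx"],f["fy"],f["cx"],f["cy"],np.round(f["T"],4).tolist())
    for k in f:
        if k not in("pixels","T"):print(k,f[k])
    cv2.imwrite(f"pics/{n}0.png",f["pixels"][:,:,::-1])
print(arm.get_state())
E
```

```text
side ['pixels', 'fx', 'fy', 'cx', 'cy', 'T'] 472.13613237719215 472.13613237719215 253.75469222163292 200.66388351551137 [[-0.8119, 0.45, -0.3718, 0.004], [-0.5838, -0.6272, 0.5156, 0.6955], [-0.0012, 0.6357, 0.772, 1.0736], [0.0, 0.0, 0.0, 1.0]]
fx 472.13613237719215
fy 472.13613237719215
cx 253.75469222163292
cy 200.66388351551137
top ['pixels', 'fx', 'fy', 'cx', 'cy', 'T'] 352.17539069359395 352.17539069359395 254.60689479502392 188.02844872186182 [[-0.0195, 0.9858, -0.167, 0.3698], [-0.9998, -0.0178, 0.0113, 0.0118], [0.0082, 0.1672, 0.9859, 0.8795], [0.0, 0.0, 0.0, 1.0]]
fx 352.17539069359395
fy 352.17539069359395
cx 254.60689479502392
cy 188.02844872186182
{'t': 0.1, 'q': array([-9.17905652e-01,  3.59328616e-01,  1.11331582e-02, -3.06787521e-04,
       -1.22411422e+00, -2.88119406e-01]), 'qd': array([ 0.0003029 , -0.00151553,  0.00248042,  0.0002312 ,  0.00088578,
       -0.00011036]), 'joint_efforts': array([-4.57777533e-04, -5.84163988e+01,  2.93755835e+01,  7.01553404e+00,
        1.02337101e-02, -6.09327731e-05]), 'eef_pos': array([ 0.24061721, -0.63017289,  0.22570053]), 'ee_rot': array([1.6706197 , 1.56925573, 2.03528651]), 'force': array([-0.11290565, -0.57780181,  0.38363019]), 'moment': array([-0.06057817, -0.08158582, -0.02185374]), 'width': 0.08731839589534081}
```

```bash
ls -la .
```

```text
total 1172
drwxr-xr-x  3 agent agent   4096 Dec  6 19:17 .
drwxr-xr-x 23 root  root    4096 Dec  6 19:17 ..
drwxr-xr-x  2 agent agent   4096 Dec  6 19:17 pics
-rw-r--r--  1 agent agent 590259 Dec  6 19:17 side0.pkl
-rw-r--r--  1 agent agent 590259 Dec  6 19:17 top0.pkl
```

View pics/top0.png

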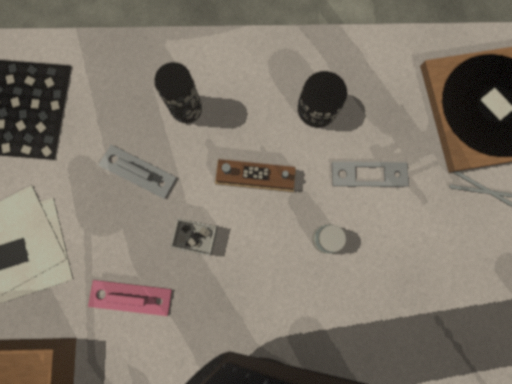

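View pics/side0.png

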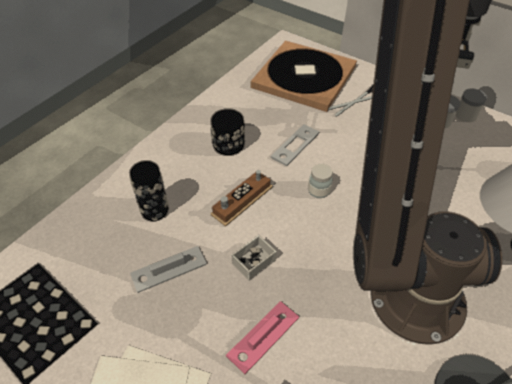

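Top view: press at (256,175), frame at (370,174) on the right, grey cover at (140,171), tall tube at (178,92), drum at (323,98), tub at (200,236) and jar at (331,238). The pink plate at (131,297) looks like the cover, so I must leave it. Next I'll enlarge the crops.

Run:
```python
import cv2,pickle,numpy as np
t=pickle.load(open("top0.pkl","rb"))["pixels"][:,:,::-1];s=pickle.load(open("side0.pkl","rb"))["pixels"][:,:,::-1]
def c(im,x,y,w,h,k,n):
    o=cv2.resize(im[y:y+h,x:x+w],None,fx=k,fy=k,interpolation=cv2.INTER_CUBIC)
    for i in range(0,w,10):cv2.putText(o,str(x+i),(i*k,8),0,.3,(0,0,255),1);cv2.line(o,(i*k,10),(i*k,16),(0,0,255),1)
    for i in range(10,h,10):cv2.putText(o,str(y+i),(0,i*k+3),0,.3,(0,0,255),1)
    return o
a=c(t,95,140,100,65,8,0);cv2.imwrite("pics/tc.png",a)
cv2.imwrite("pics/tp.png",c(t,208,150,100,50,8,0))
cv2.imwrite("pics/tf.png",c(t,322,145,100,55,8,0))
cv2.imwrite("pics/sc.png",c(s,125,240,90,60,8,0))
cv2.imwrite("pics/sp.png",c(s,205,160,80,65,8,0))
cv2.imwrite("pics/sf.png",c(s,265,120,60,50,10,0))
```

```text
(no output)
```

View pics/tc.png

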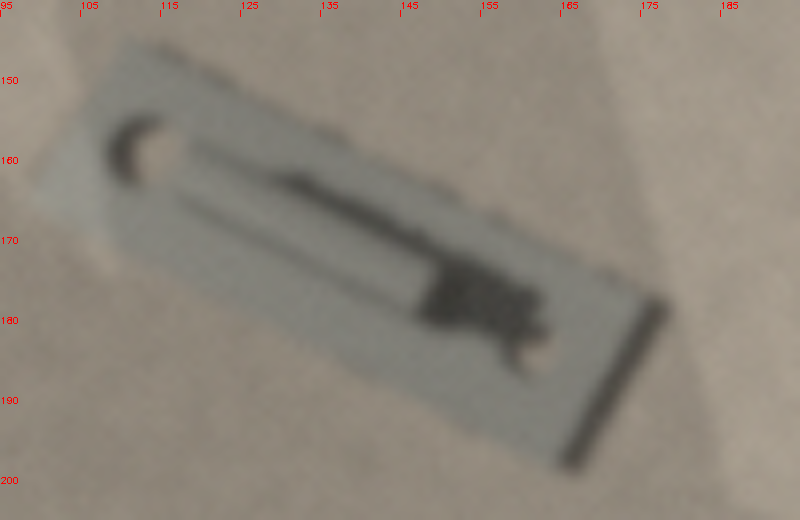

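View pics/tp.png

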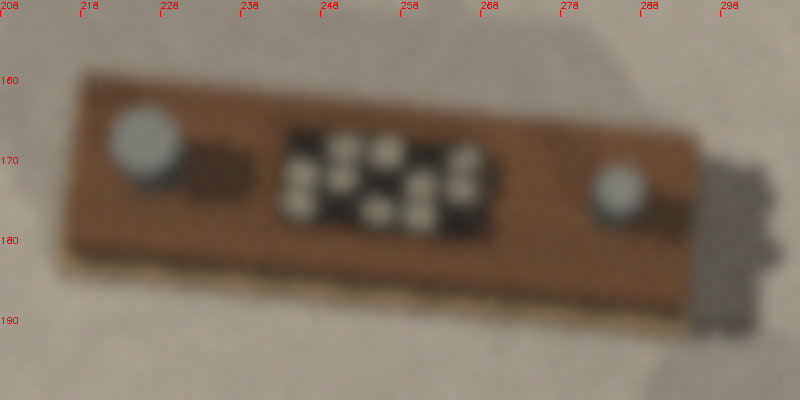

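View pics/tf.png

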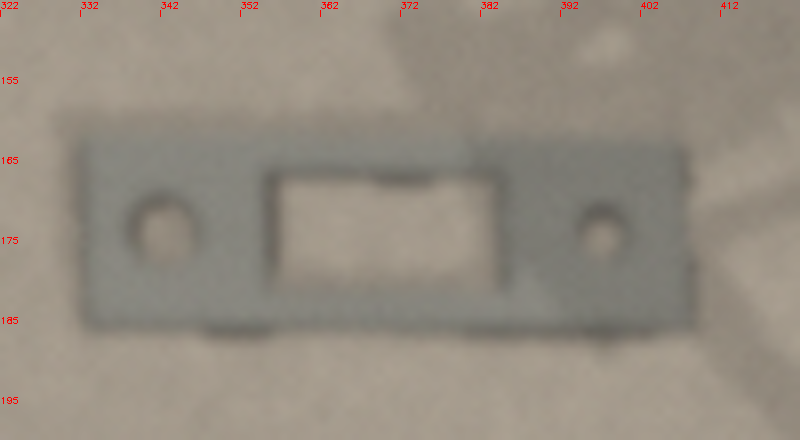

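View pics/sc.png

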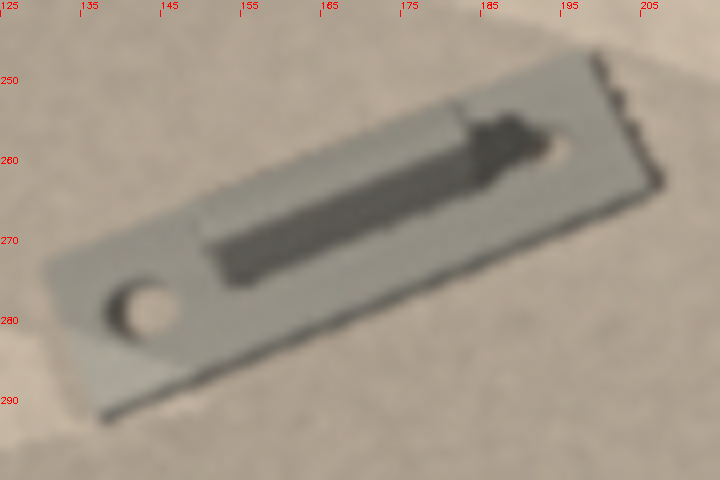

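View pics/sp.png

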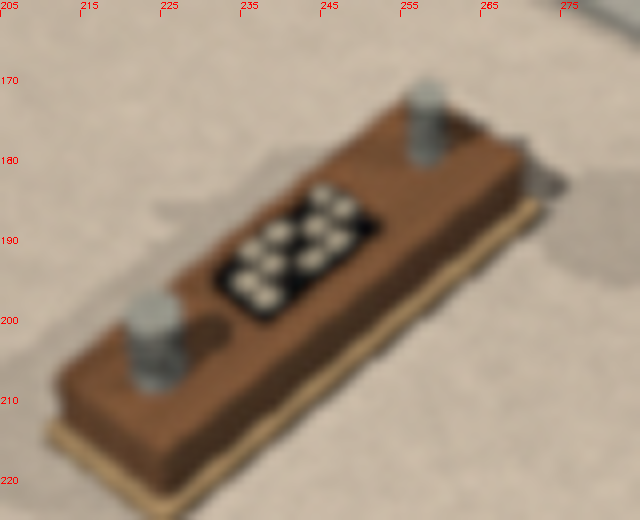

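View pics/sf.png

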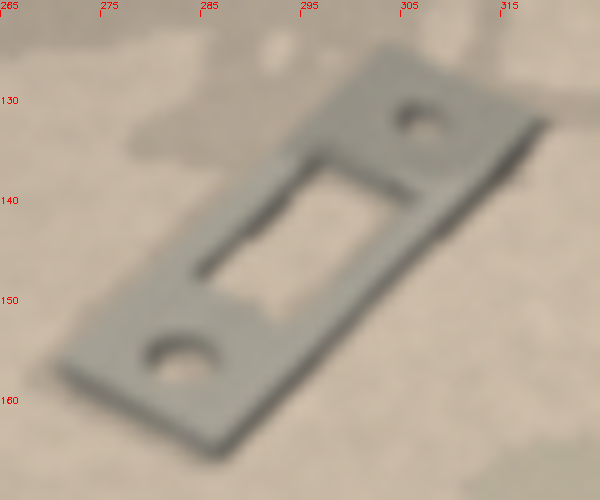

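```bash
cat > h.py <<'E'
import numpy as np,pickle
from scipy.optimize import least_squares
from scipy.spatial.transform import Rotation as R
def proj(f,P):
    T=f["T"];p=(np.asarray(P)-T[:3,3])@T[:3,:3]
    return np.c_[f["cx"]+f["fx"]*p[:,0]/-p[:,2],f["cy"]+f["fy"]*-p[:,1]/-p[:,2]]
def fit(obs,F,x0=(.6,0,0,0),robust=True):
    # obs: list of (cam, local xyz mm, uv)
    def res(p):
        out=[]
        for c,l,uv in obs:
            w=R.from_euler('z',p[2]).apply(np.array(l)/1000)+[p[0],p[1],p[3]]
            out+=list(proj(F[c],[w])[0]-uv)
        return np.array(out)
    r=least_squares(res,x0,loss='soft_l1')
    return r.x,res(r.x)
def dump():
    return {n:pickle.load(open(n+"0.pkl","rb")) for n in("side","top")}
E
cat > m.py <<'E'
from h import *
F=dump()
def t8(x0,y0,k,d):return (x0+(d[0]+.5)/k-.5,y0+(d[1]+.5)/k-.5)
def run(nm,top,side,x0,offs):
    obs=[('top',l,t8(*offs[0],p)) for l,p in top]+[('side',l,t8(*offs[1],p)) for l,p in side]
    for nmm,o in(('both',obs),('top z=0',None),('side z=0',None)):
        if o is not None:
            x,r=fit(o,F,x0)
        else:
            c=nmm.split()[0];oo=[q for q in obs if q[0]==c]
            g=lambda p:np.concatenate([proj(F[c],[R.from_euler('z',p[2]).apply(np.array(l)/1000)+[p[0],p[1],0]])[0]-uv for _,l,uv in oo])
            s=least_squares(g,x0[:3],loss='soft_l1');x=s.x;r=g(x)
        print(nm,nmm,np.round(x[:2]*1000,1),'yaw',round(np.degrees(x[2]),2),'z',np.round(x[3:]*1000,1),'rms',round(np.sqrt(np.mean(r**2)),2),np.round(r.reshape(-1,2).mean(0),2))
h=10
run('frame',[((31,95,h),(82,140)),((31,-95,h),(685,142)),((-31,-95,h),(695,328)),((-31,95,h),(82,328)),((0,70,h),(164,230)),((0,-70,h),(602,231))],
 [((31,95,h),(62,368)),((31,-95,h),(385,48)),((-31,-95,h),(548,123)),((-31,95,h),(215,455)),((0,70,h),(183,357)),((0,-70,h),(419,121))],(.6,-.3,0,0),((322,145,8),(265,120,10)))
h=40
run('press',[((27,95,h),(82,75)),((27,-95,h),(695,133)),((-27,-95,h),(692,308)),((-27,95,h),(68,248)),((0,70,74),(145,141)),((0,-70,74),(619,190))],
 [((27,95,h),(62,378)),((-27,95,h),(165,455)),((-27,-95,h),(522,158)),((27,-95,h),(405,95)),((0,70,74),(155,312)),((0,-70,74),(427,95))],(.6,0,-.1,0),((208,150,8),(205,160,8)))
h=8
run('cover',[((31,95,h),(130,42)),((31,-95,h),(655,295)),((-31,-95,h),(562,465)),((-31,95,h),(28,195)),((0,70,h),(147,151))],
 [((31,95,h),(42,265)),((-31,95,h),(105,415)),((31,-95,h),(595,52)),((-31,-95,h),(660,182)),((0,70,h),(142,309))],(.6,.3,-.45,0),((95,140,8),(125,240,8)))
E
python3 m.py
```

```text
frame both [ 549.2 -291. ] yaw -1.28 z [-3.6] rms 0.44 [-0.04 -0.02]
frame top z=0 [ 548.6 -289.9] yaw -1.25 z [] rms 0.46 [-0.01 -0.01]
frame side z=0 [ 547.1 -287.3] yaw -1.32 z [] rms 0.36 [-0.    0.01]
press both [ 5.491e+02 -5.000e-01] yaw -6.44 z [-3.1] rms 0.53 [ 0.08 -0.05]
press top z=0 [ 5.482e+02 -5.000e-01] yaw -6.53 z [] rms 0.38 [-0.01 -0.  ]
press side z=0 [548.2   1.5] yaw -6.12 z [] rms 0.66 [ 0.04 -0.11]
cover both [567.2 297.5] yaw -27.52 z [-1.7] rms 0.58 [-0.13  0.06]
cover top z=0 [567.6 297.1] yaw -27.38 z [] rms 0.51 [ 0.   -0.01]
cover side z=0 [565.1 298.1] yaw -28.04 z [] rms 0.49 [-0.    0.02]
```

Run:
```python
from h import *
F=dump()
def ray(c,uv,z):
    f=F[c];d=f["T"][:3,:3]@np.array([(uv[0]-f["cx"])/f["fx"],-(uv[1]-f["cy"])/f["fy"],-1]);o=f["T"][:3,3]
    return np.round((o+d*(z-o[2])/d[2])[:2]*1000,0)
print('tall top',ray('top',(173,77),.17),'base front top-view',ray('top',(190,122),0))
print('tall side top',ray('side',(146,171),.17))
print('drum',ray('top',(325,90),.11),ray('side',(228,119),.11))
print('jar',ray('top',(333,238),.085),ray('side',(321,172),.085))
print('tub',ray('top',(196,235),.045),ray('side',(256,252),.045))
from station import arm
s=arm.get_state();r=R.from_euler('xyz',s['ee_rot']).as_matrix();print(np.round(r,3))
```

```text
tall top [736. 175.] base front top-view [697. 167.]
tall side top [727. 175.]
drum [ 729. -166.] [ 723. -167.]
jar [ 388. -171.] [ 386. -163.]
tub [402. 142.] [394. 145.]
[[-0.001 -0.357  0.934]
 [ 0.001  0.934  0.357]
 [-1.     0.002 -0.   ]]
```

```bash
cat > plan.py <<'E'
import sys
from h import *
from station import arm
# usage: plan.py x y z(mm) plateyaw(deg) nrows
s=arm.get_state();r=R.from_euler('xyz',s['ee_rot']);p=s['eef_pos']*1000
m=r.as_matrix()
print('t',round(s['t'],2),'pos',np.round(p,1),'yawplate',round(np.degrees(np.arctan2(-m[1,1],-m[0,1])),2),'tilt',np.round(m[:2,0],4),'F',np.round(s['force'],1),'M',np.round(s['moment'],2),'w',round(s['width']*1000,1))
if len(sys.argv)>5:
    x,y,z,yw=map(float,sys.argv[1:5]);n=int(sys.argv[5]);a=np.radians(yw)
    Y=-np.array([np.cos(a),np.sin(a),0]);X=np.array([0,0,-1.]);Z=np.cross(X,Y)
    G=R.from_matrix(np.c_[X,Y,Z]);rv=(r.inv()*G).as_rotvec()
    d=(np.array([x,y,z])-p)/n
    print('total tool-frame shift(units)',np.round(r.inv().apply(d*n)/40,3),'turn',np.round(np.degrees(rv)/4,2))
    for i in range(n):
        ri=r*R.from_rotvec(rv*i/n)
        print(np.r_[np.round(ri.inv().apply(d)/40,2),np.round(np.degrees(rv)/4/n,2)].tolist())
E
python3 plan.py 548.5 -289.5 120 -1.3 18
```

```text
t 0.1 pos [ 240.6 -630.2  225.7] yawplate -69.11 tilt [-0.0007  0.0014] F [-0.1 -0.6  0.4] M [-0.06 -0.08 -0.02] w 87.3
total tool-frame shift(units) [ 2.649  5.208 10.229] turn [-1.695e+01  1.000e-02 -2.000e-02]
[0.15, 0.29, 0.57, -0.94, 0.0, -0.0]
[0.15, 0.25, 0.59, -0.94, 0.0, -0.0]
[0.15, 0.21, 0.6, -0.94, 0.0, -0.0]
[0.15, 0.17, 0.61, -0.94, 0.0, -0.0]
[0.15, 0.13, 0.62, -0.94, 0.0, -0.0]
[0.15, 0.09, 0.63, -0.94, 0.0, -0.0]
[0.15, 0.05, 0.64, -0.94, 0.0, -0.0]
[0.15, 0.01, 0.64, -0.94, 0.0, -0.0]
[0.15, -0.04, 0.64, -0.94, 0.0, -0.0]
[0.15, -0.08, 0.63, -0.94, 0.0, -0.0]
[0.15, -0.12, 0.63, -0.94, 0.0, -0.0]
[0.15, -0.16, 0.62, -0.94, 0.0, -0.0]
[0.15, -0.2, 0.61, -0.94, 0.0, -0.0]
[0.15, -0.24, 0.59, -0.94, 0.0, -0.0]
[0.15, -0.28, 0.57, -0.94, 0.0, -0.0]
[0.15, -0.31, 0.56, -0.94, 0.0, -0.0]
[0.15, -0.35, 0.53, -0.94, 0.0, -0.0]
[0.15, -0.38, 0.51, -0.94, 0.0, -0.0]
```

The candidates for each plate:
- **Cover:** the grey plate at top-view (140,171), or the pink one at (131,297). I choose the grey one; the crop shows grey metal with a rib and two holes.
- **Frame:** the plate at (370,174) is the only one with a window.

carry_out(deltas=[[0.15,0.29,0.57,-0.94,0,0],[0.15,0.25,0.59,-0.94,0,0],[0.15,0.21,0.6,-0.94,0,0],[0.15,0.17,0.61,-0.94,0,0],[0.15,0.13,0.62,-0.94,0,0]], hand=0)

```text
t: 0.6
eef_pos: [0.3256, -0.5341, 0.1925]
ee_rot: [1.546, 1.566, 2.244]
force: [0.7, 0.4, 0.5]
width: 0.0871
```

carry_out(deltas=[[0.15,0.09,0.63,-0.94,0,0],[0.15,0.05,0.64,-0.94,0,0],[0.15,0.01,0.64,-0.94,0,0],[0.15,-0.04,0.64,-0.94,0,0],[0.15,-0.08,0.63,-0.94,0,0]])

```text
t: 1.1
eef_pos: [0.4124, -0.4331, 0.1594]
ee_rot: [1.255, 1.562, 2.295]
force: [0.2, -0.2, -0.1]
width: 0.0878
```

carry_out(deltas=[[0.15,-0.12,0.63,-0.94,0,0],[0.15,-0.16,0.62,-0.94,0,0],[0.15,-0.2,0.61,-0.94,0,0],[0.15,-0.24,0.59,-0.94,0,0],[0.15,-0.28,0.57,-0.94,0,0]])

```text
t: 1.6
eef_pos: [0.4978, -0.331, 0.1267]
ee_rot: [0.993, 1.559, 2.375]
force: [-0.5, -0.1, 0.8]
width: 0.0878
```

```bash
python3 plan.py 548.5 -289.5 100 -1.3 5
```

```text
t 1.6 pos [ 497.8 -331.   126.7] yawplate -10.81 tilt [-0.0084  0.0081] F [-0.5 -0.1  0.8] M [ 0.03 -0.01 -0.04] w 87.8
total tool-frame shift(units) [ 0.665 -1.056  1.253] turn [-2.38  0.1  -0.13]
[0.13, -0.21, 0.25, -0.48, 0.02, -0.03]
[0.13, -0.22, 0.24, -0.48, 0.02, -0.03]
[0.13, -0.23, 0.24, -0.48, 0.02, -0.03]
[0.13, -0.23, 0.23, -0.48, 0.02, -0.03]
[0.13, -0.24, 0.22, -0.48, 0.02, -0.03]
```

carry_out(deltas=[[0.13,-0.21,0.25,-0.48,0.02,-0.03],[0.13,-0.22,0.24,-0.48,0.02,-0.03],[0.13,-0.23,0.24,-0.48,0.02,-0.03],[0.13,-0.23,0.23,-0.48,0.02,-0.03],[0.13,-0.24,0.22,-0.48,0.02,-0.03]])

```text
t: 2.1
eef_pos: [0.551, -0.2861, 0.0979]
ee_rot: [-0.879, 1.571, 0.682]
force: [1.5, 0.9, 0.7]
width: 0.088
```

```bash
python3 - <<'E'
from station import cams
import cv2
a=[]
f=cams.grab_frame("top")["pixels"][:,:,::-1];a=cv2.resize(f[120:260,290:450],None,fx=2.5*2,fy=5)[:600]
cv2.imwrite("pics/t1.png",cv2.resize(f[130:230,310:440],None,fx=6,fy=6,interpolation=2))
f=cams.grab_frame("side")["pixels"][:,:,::-1]
cv2.imwrite("pics/s1.png",cv2.resize(f[80:180,250:370],None,fx=6,fy=6,interpolation=2))
E
python3 plan.py 548.5 -289.5 60 -1.3 2
```

```text
t 2.2 pos [ 551.2 -285.5   97.3] yawplate -0.53 tilt [-0.0007  0.0005] F [-0.8 -0.4  0.4] M [ 0.08  0.12 -0.01] w 87.6
total tool-frame shift(units) [ 0.932  0.066 -0.101] turn [ 0.19  0.01 -0.01]
[0.47, 0.03, -0.05, 0.1, 0.0, -0.01]
[0.47, 0.03, -0.05, 0.1, 0.0, -0.01]
```

View pics/t1.png

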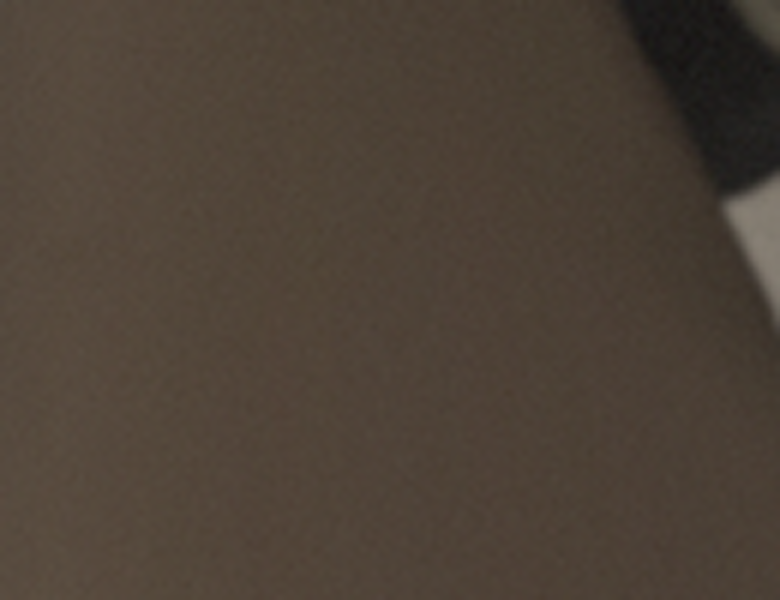

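View pics/s1.png

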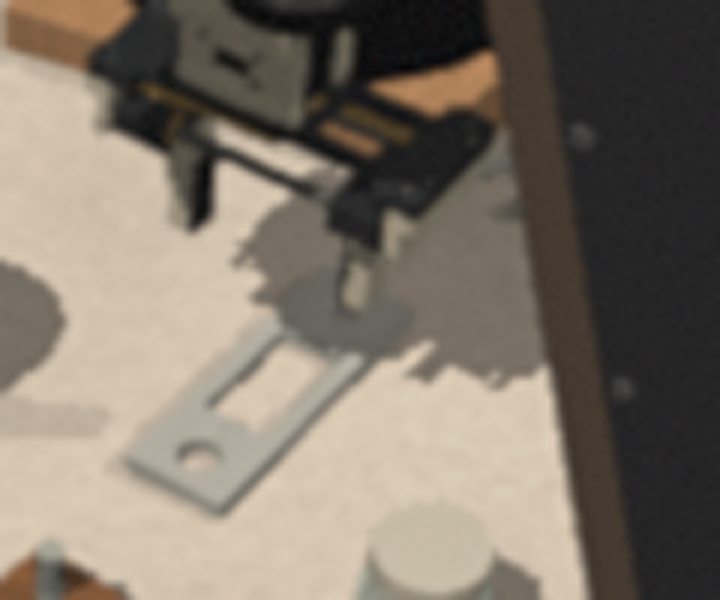

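Run:
```python
from h import *
F=dump()
p=np.array([.5512,-.2855,.0973]);y=np.array([1,-.01,0])
print(proj(F['side'],[p,p+y*.044,p-y*.044,p+y*.052,p-y*.052]))
```

```text
[[295.58350798 122.90161789]
 [283.79608122 117.36614598]
 [307.64132663 128.56406804]
 [281.68125386 116.37300578]
 [309.86343614 129.60758882]]
```

carry_out(deltas=[[0.6,0.03,-0.05,0.1,0,0],[0.6,0.02,-0.03,0.05,0,0],[0.25,0.01,-0.02,0,0,0],[0,0,0,0,0,0]])

```text
t: 2.6
eef_pos: [0.55, -0.29, 0.0386]
ee_rot: [-1.896, 1.569, -0.344]
force: [-0.6, -0.5, 0.3]
width: 0.0877
```

```bash
python3 - <<'E'
from station import cams
import cv2
f=cams.grab_frame("side")["pixels"][:,:,::-1]
cv2.imwrite("pics/s2.png",cv2.resize(f[90:175,250:350],None,fx=7,fy=7,interpolation=2))
E
python3 plan.py 548.5 -289.5 3 -1.3 2
```

```text
t 2.65 pos [ 550.4 -290.1   39.4] yawplate -1.09 tilt [ 0.0022 -0.0008] F [-0.   0.5  0.1] M [0.01 0.13 0.07] w 87.3
total tool-frame shift(units) [0.909 0.05  0.015] turn [ 0.05 -0.01  0.03]
[0.45, 0.02, 0.01, 0.03, -0.01, 0.02]
[0.45, 0.02, 0.01, 0.03, -0.01, 0.02]
```

View pics/s2.png

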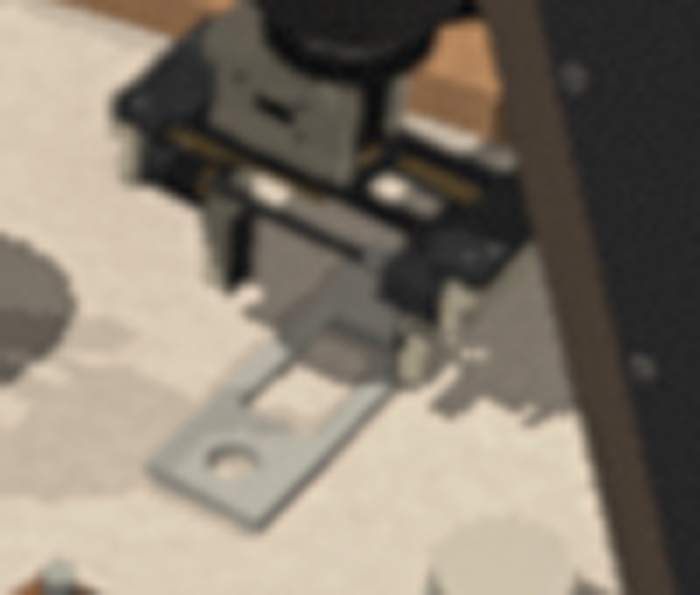

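The frame is still lined up between the open fingers, which are at about (282,130) and (309,143) px. Going down to grip it.

carry_out(deltas=[[0.4,0.02,0,0.03,-0.01,0.02],[0.35,0.02,0,0.02,0,0.01],[0.12,0.01,0,0,0,0],[0.02,0,0,0,0,0]])

```text
t: 3.05
eef_pos: [0.5512, -0.2913, 0.0066]
ee_rot: [-1.888, 1.565, -0.339]
force: [0.0, -0.1, 0.3]
width: 0.0877
```

```bash
python3 plan.py 548.5 -289.5 3 -1.3 2
```

```text
t 3.05 pos [ 551.2 -291.3    6.6] yawplate -1.26 tilt [ 0.0059 -0.0021] F [ 0.  -0.1  0.3] M [ 0.02  0.09 -0.02] w 87.7
total tool-frame shift(units) [0.089 0.068 0.044] turn [ 0.01 -0.03  0.08]
[0.04, 0.03, 0.02, 0.01, -0.01, 0.04]
[0.04, 0.03, 0.02, 0.01, -0.01, 0.04]
```

carry_out(deltas=[[0.08,0.06,0.03,0,-0.02,0.06],[0.04,0.02,0.01,0,0,0.02],[0.02,0,0,0,0,0]])

```text
t: 3.35
eef_pos: [0.5487, -0.2898, 0.002]
ee_rot: [-2.089, 1.569, -0.54]
force: [0.3, -0.0, -0.9]
width: 0.0875
```

```bash
python3 plan.py 548.5 -289.5 3 -1.3 2
```

```text
t 3.35 pos [ 548.7 -289.8    2. ] yawplate -1.24 tilt [ 0.0017 -0.001 ] F [ 0.3 -0.  -0.9] M [-0.    0.1   0.02] w 87.5
total tool-frame shift(units) [-0.025  0.004  0.007] turn [ 0.02 -0.01  0.02]
[-0.01, 0.0, 0.0, 0.01, -0.01, 0.01]
[-0.01, 0.0, 0.0, 0.01, -0.01, 0.01]
```

carry_out(deltas=[[0,0,0,0,0,0],[0,0,0,0,0,0],[0,0,0,0,0,0],[0,0,0,0,0,0],[0,0,0,0,0,0]], hand=1, newtons=40)

```text
t: 3.85
eef_pos: [0.5491, -0.2898, 0.0028]
ee_rot: [-1.987, 1.568, -0.438]
force: [-0.0, 0.4, -1.3]
width: 0.0615
```

carry_out(deltas=[[0,0,0,0,0,0],[0,0,0,0,0,0]])

```text
t: 4.05
eef_pos: [0.5491, -0.2899, 0.0028]
ee_rot: [-1.985, 1.568, -0.436]
force: [-0.6, -0.4, -0.3]
width: 0.0615
```

```bash
python3 plan.py 548.5 -289.5 100 -1.3 4
```

```text
t 4.05 pos [ 549.1 -289.9    2.8] yawplate -1.23 tilt [ 0.0028 -0.0013] F [-0.6 -0.4 -0.3] M [0.07 0.1  0.01] w 61.5
total tool-frame shift(units) [-2.431  0.009  0.006] turn [ 0.02 -0.02  0.04]
[-0.61, 0.0, 0.0, 0.0, -0.0, 0.01]
[-0.61, 0.0, 0.0, 0.0, -0.0, 0.01]
[-0.61, 0.0, 0.0, 0.0, -0.0, 0.01]
[-0.61, 0.0, 0.0, 0.0, -0.0, 0.01]
```

carry_out(deltas=[[-0.3,0,0,0,0,0.01],[-0.7,0,0,0,0,0.01],[-0.8,0,0,0,0,0.01],[-0.7,0,0,0,0,0.01],[-0.3,0,0,0,0,0]])

```text
t: 4.55
eef_pos: [0.5459, -0.289, 0.1173]
ee_rot: [1.479, 1.562, 3.027]
force: [0.7, -0.4, -3.2]
width: 0.0613
```

```bash
python3 plan.py 548.3 0 100 -6.4 12
```

```text
t 4.55 pos [ 545.9 -289.   117.3] yawplate -1.28 tilt [-0.0084  0.001 ] F [ 0.7 -0.4 -3.2] M [-0.03 -0.09 -0.  ] w 61.3
total tool-frame shift(units) [0.439 0.098 7.224] turn [ 1.28  0.01 -0.12]
[0.04, 0.01, 0.6, 0.11, 0.0, -0.01]
[0.04, 0.01, 0.6, 0.11, 0.0, -0.01]
[0.04, 0.02, 0.6, 0.11, 0.0, -0.01]
[0.04, 0.02, 0.6, 0.11, 0.0, -0.01]
[0.04, 0.03, 0.6, 0.11, 0.0, -0.01]
[0.04, 0.03, 0.6, 0.11, 0.0, -0.01]
[0.04, 0.04, 0.6, 0.11, 0.0, -0.01]
[0.04, 0.04, 0.6, 0.11, 0.0, -0.01]
[0.04, 0.04, 0.6, 0.11, 0.0, -0.01]
[0.04, 0.05, 0.6, 0.11, 0.0, -0.01]
[0.04, 0.05, 0.6, 0.11, 0.0, -0.01]
[0.04, 0.06, 0.6, 0.11, 0.0, -0.01]
```

carry_out(deltas=[[0,0.01,0.3,0.05,0,-0.01],[0.02,0.01,0.6,0.1,0,-0.01],[0.03,0.02,0.7,0.12,0,-0.01],[0.03,0.02,0.7,0.12,0,-0.01],[0.03,0.03,0.7,0.12,0,-0.01]])

```text
t: 5.05
eef_pos: [0.5446, -0.1658, 0.1114]
ee_rot: [1.31, 1.565, 2.814]
force: [0.2, 0.3, -3.6]
width: 0.0613
```

carry_out(deltas=[[0.03,0.03,0.7,0.12,0,-0.01],[0.03,0.04,0.7,0.12,0,-0.01],[0.03,0.04,0.7,0.12,0,-0.01],[0.03,0.04,0.6,0.11,0,-0.01],[0.02,0.03,0.4,0.1,0,-0.01]])

```text
t: 5.55
eef_pos: [0.5413, -0.0327, 0.0995]
ee_rot: [1.489, 1.559, 2.951]
force: [-0.6, -0.1, -2.5]
width: 0.0613
```

```bash
python3 plan.py 548.3 0 100 -6.4 4
```

```text
t 5.55 pos [541.3 -32.7  99.5] yawplate -6.23 tilt [-0.0116  0.0022] F [-0.6 -0.1 -2.5] M [0.04 0.   0.02] w 61.3
total tool-frame shift(units) [-0.014 -0.086  0.831] turn [ 0.04  0.01 -0.17]
[-0.0, -0.02, 0.21, 0.01, 0.0, -0.04]
[-0.0, -0.02, 0.21, 0.01, 0.0, -0.04]
[-0.0, -0.02, 0.21, 0.01, 0.0, -0.04]
[-0.0, -0.02, 0.21, 0.01, 0.0, -0.04]
```

carry_out(deltas=[[0,-0.05,0.3,0.02,0,-0.08],[0,-0.04,0.25,0.01,0,-0.06],[0,0,0.15,0,0,-0.02],[0,0,0,0,0,0]])

```text
t: 5.95
eef_pos: [0.546, -0.0014, 0.0968]
ee_rot: [1.582, 1.567, 3.044]
force: [0.1, 0.2, -2.1]
width: 0.061
```

```bash
python3 - <<'E'
from station import cams
import cv2,pickle
f=cams.grab_frame("side");pickle.dump(dict(f),open("side3.pkl","wb"));f=f["pixels"][:,:,::-1]
cv2.imwrite("pics/s3.png",cv2.resize(f[120:225,190:300],None,fx=7,fy=7,interpolation=2)[:600])
f=cams.grab_frame("top")["pixels"][:,:,::-1]
cv2.imwrite("pics/t3.png",f)
E
python3 plan.py 548.3 0 100 -6.4 2
```

```text
t 6.05 pos [545.9  -2.1  96.8] yawplate -6.26 tilt [-0.0041  0.0003] F [-0.1 -0.5 -2.8] M [-0.04  0.09 -0.02] w 61.1
total tool-frame shift(units) [-0.08  -0.054  0.06 ] turn [ 0.03 -0.   -0.06]
[-0.04, -0.03, 0.03, 0.02, -0.0, -0.03]
[-0.04, -0.03, 0.03, 0.02, -0.0, -0.03]
```

View pics/s3.png

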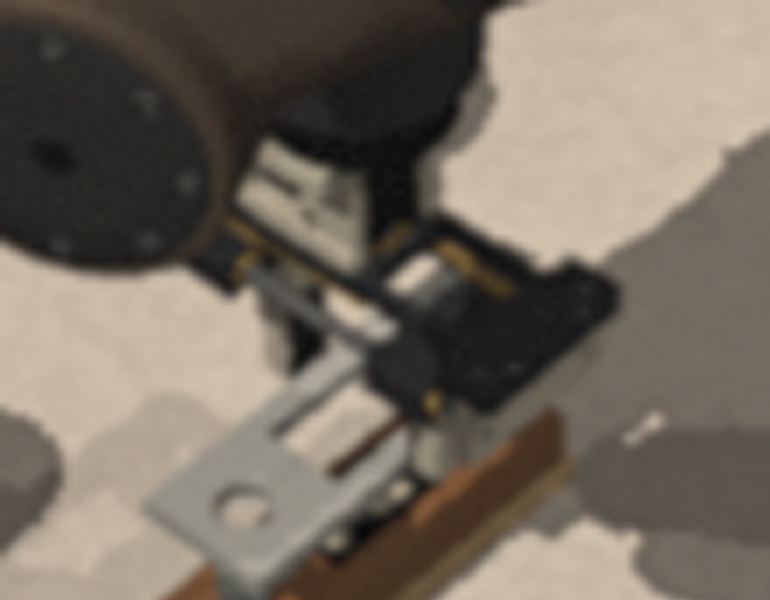

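View pics/t3.png

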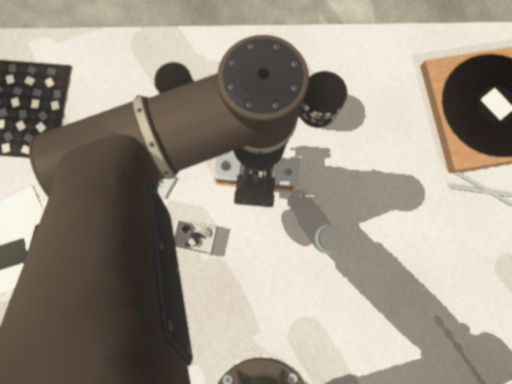

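Run:
```python
import cv2
f=cv2.imread("pics/t3.png")
x,y,w,h,k=208,145,100,60,8
o=cv2.resize(f[y:y+h,x:x+w],None,fx=k,fy=k,interpolation=2)
cv2.imwrite("pics/t3c.png",o)
```

```text
(no output)
```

View pics/t3c.png

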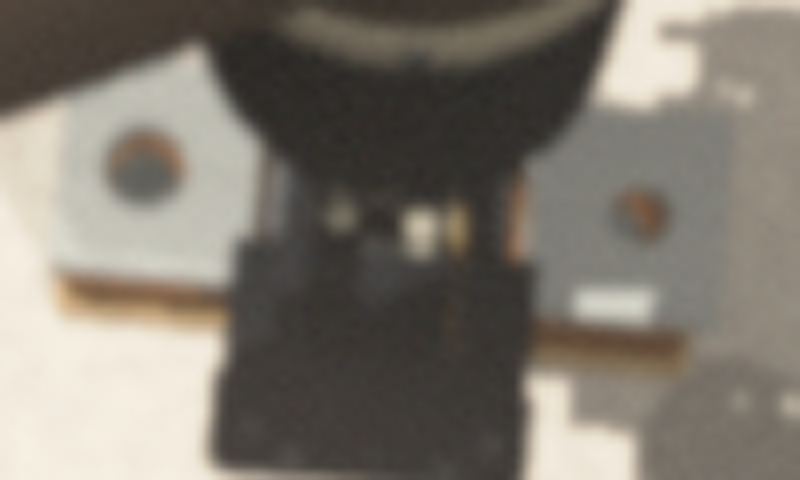

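Run:
```python
from h import *
F=dump()
def t8(x0,y0,k,d):return (x0+(d[0]+.5)/k-.5,y0+(d[1]+.5)/k-.5)
top=[((0,70,10),(147,167)),((0,-70,10),(642,214)),((-31,95,10),(57,265)),((-31,-95,10),(712,328)),((31,-95,10),(735,108))]
side=[((0,70,10),(244,507)),((31,95,10),(143,503))]
O=[('top',l,t8(208,145,8,p)) for l,p in top];S=[('side',l,t8(190,120,7,p)) for l,p in side]
for nm,oo in(('holes',O[:2]),('top',O),('both',O+S),('side',S)):
  for z in(.094,):
    g=lambda p:np.concatenate([proj(F[c],[R.from_euler('z',p[2]).apply(np.array(l)/1000)+[p[0],p[1],z]])[0]-uv for c,l,uv in oo])
    s=least_squares(g,(.55,0,-.1),loss='soft_l1');print(nm,np.round(s.x[:2]*1000,1),np.degrees(s.x[2]).round(2),g(s.x).reshape(-1,2).round(1).tolist())
# press by stud tops only
PT=[('top',(0,70,74),t8(208,150,8,(145,141))),('top',(0,-70,74),t8(208,150,8,(619,190)))]
PS=[('side',(0,70,74),t8(205,160,8,(155,312))),('side',(0,-70,74),t8(205,160,8,(427,95)))]
for oo in(PT,PS,PT+PS):
    g=lambda p:np.concatenate([proj(F[c],[R.from_euler('z',p[2]).apply(np.array(l)/1000)+[p[0],p[1],0]])[0]-uv for c,l,uv in oo])
    s=least_squares(g,(.55,0,-.1));print('studs',np.round(s.x[:2]*1000,1),np.degrees(s.x[2]).round(2),g(s.x).reshape(-1,2).round(1).tolist())
```

```text
holes [545.9  -3. ] -6.56 [[0.0, 0.0], [-0.0, -0.0]]
top [546.5  -2.8] -6.29 [[-0.1, -0.1], [-0.1, -0.4], [-1.4, 0.1], [1.2, -0.1], [0.3, 0.6]]
both [546.4  -2.3] -6.17 [[-0.3, 0.0], [-0.3, -0.4], [-1.6, 0.2], [1.0, -0.2], [0.0, 0.5], [0.3, -0.6], [0.1, -0.6]]
side [ 5.451e+02 -2.000e-01] -6.32 [[0.1, 0.0], [-0.1, -0.0]]
studs [5.483e+02 2.000e-01] -7.05 [[-0.1, -0.0], [0.1, 0.0]]
studs [548.1   0.8] -6.9 [[-0.1, 0.1], [0.1, -0.2]]
studs [5.483e+02 3.000e-01] -6.99 [[-0.2, 0.0], [0.1, 0.0], [-0.1, -0.0], [0.2, -0.3]]
```

```bash
python3 plan.py 548.5 0.5 82 -6.75 3
```

```text
t 6.05 pos [545.9  -2.1  96.8] yawplate -6.26 tilt [-0.0041  0.0003] F [-0.1 -0.5 -2.8] M [-0.04  0.09 -0.02] w 61.1
total tool-frame shift(units) [ 0.37  -0.059  0.073] turn [ 0.12 -0.   -0.06]
[0.12, -0.02, 0.02, 0.04, -0.0, -0.02]
[0.12, -0.02, 0.02, 0.04, -0.0, -0.02]
[0.12, -0.02, 0.02, 0.04, -0.0, -0.02]
```

carry_out(deltas=[[0.12,-0.04,0.05,0.08,0,-0.04],[0.12,-0.02,0.03,0.04,0,-0.02],[0.1,-0.01,0,0,0,-0.01],[0,0,0,0,0,0]])

```text
t: 6.45
eef_pos: [0.5491, -0.0009, 0.0819]
ee_rot: [-1.803, 1.57, -0.354]
force: [0.2, 0.2, -3.4]
width: 0.0613
```

```bash
cat > look.py <<'E'
import sys
from station import cams
import cv2,pickle
n=sys.argv[1]
f=cams.grab_frame("top");pickle.dump(dict(f),open(f"top{n}.pkl","wb"));f=f["pixels"][:,:,::-1]
a=cv2.resize(f[150:200,208:308],None,fx=8,fy=8,interpolation=2)
cv2.imwrite(f"pics/t{n}.png",a)
f=cams.grab_frame("side");pickle.dump(dict(f),open(f"side{n}.pkl","wb"));f=f["pixels"][:,:,::-1]
cv2.imwrite(f"pics/s{n}.png",cv2.resize(f[160:225,205:285],None,fx=8,fy=8,interpolation=2))
E
python3 look.py 4; python3 plan.py 548.5 0.5 78 -6.75 2
```

```text
t 6.55 pos [549.4  -0.8  82.5] yawplate -6.93 tilt [ 0.0016 -0.0002] F [ 0.1  0.1 -2.1] M [0.06 0.1  0.04] w 61.2
total tool-frame shift(units) [0.111 0.026 0.028] turn [-0.04 -0.    0.02]
[0.06, 0.01, 0.01, -0.02, -0.0, 0.01]
[0.06, 0.01, 0.01, -0.02, -0.0, 0.01]
```

View pics/t4.png

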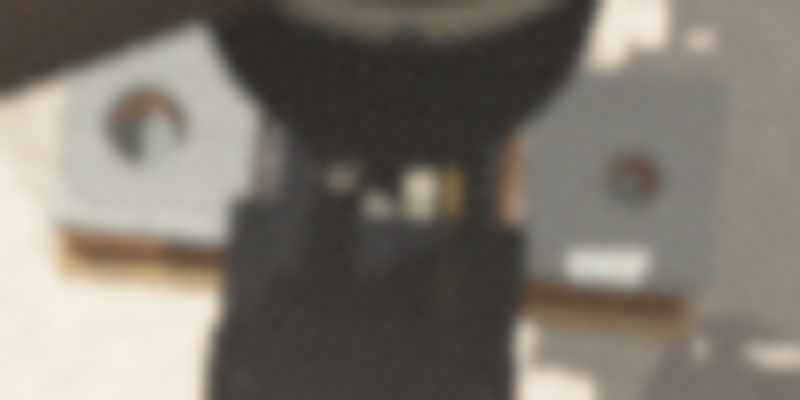

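View pics/s4.png

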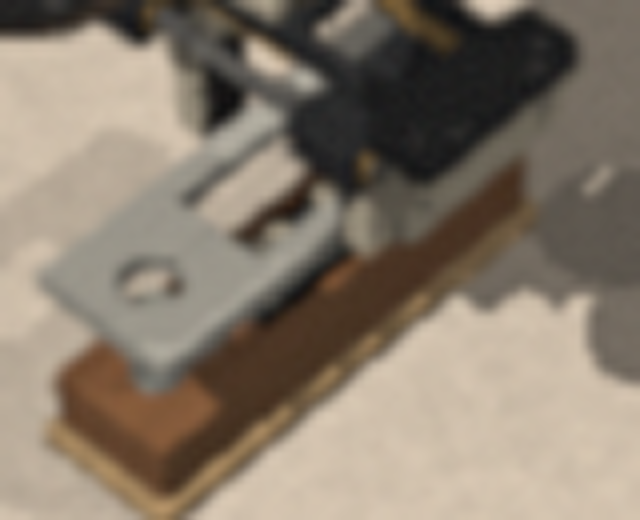

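Run:
```python
from h import *
F=dump()
def t8(x0,y0,k,d):return np.array((x0+(d[0]+.5)/k-.5,y0+(d[1]+.5)/k-.5))
O=[((0,70,0),(147,126)),((0,-70,0),(633,180))]
for z in(.0885,.0897,.091):
    g=lambda p:np.concatenate([proj(F['top'],[R.from_euler('z',p[2]).apply(np.array(l)/1000)+[p[0],p[1],z]])[0]-t8(208,150,8,d) for l,d in O])
    s=least_squares(g,(.55,0,-.1));print(z,np.round(s.x[:2]*1000,1),np.degrees(s.x[2]).round(2),g(s.x).round(1))
g=lambda p:proj(F['side'],[R.from_euler('z',-.12).apply(np.array([0,.07,0]))+[p[0],p[1],.0897]])[0]-t8(205,160,8,(150,279))
s=least_squares(g,(.55,0));print('side',np.round(s.x*1000,1))
```

```text
0.0885 [548.8  -2. ] -7.5 [ 0.1  0.  -0.1 -0. ]
0.0897 [548.5  -2. ] -7.5 [ 0.1  0.  -0.1 -0. ]
0.091 [548.2  -2. ] -7.5 [ 0.  0. -0. -0.]
side [ 5.499e+02 -5.000e-01]
```

carry_out(deltas=[[0.06,0,0.05,-0.06,0,0.01],[0.05,0,0,0,0,0.01],[0.02,0,0,0,0,0]])

```text
t: 6.85
eef_pos: [0.55, 0.0014, 0.0773]
ee_rot: [-1.267, 1.57, 0.188]
force: [-0.0, 0.1, -1.9]
width: 0.0614
```

```bash
python3 plan.py 548.9 1.0 74 -6.7 2
```

```text
t 6.85 pos [550.    1.4  77.3] yawplate -6.67 tilt [0.001  0.0002] F [-0.   0.1 -1.9] M [0.01 0.14 0.04] w 61.4
total tool-frame shift(units) [ 0.083  0.027 -0.013] turn [0.01 0.   0.01]
[0.04, 0.01, -0.01, 0.0, 0.0, 0.01]
[0.04, 0.01, -0.01, 0.0, 0.0, 0.01]
```

carry_out(deltas=[[0.04,0.03,-0.01,0,0,0.01],[0.04,0,0,0,0,0],[0.03,0,0,0,0,0],[0,0,0,0,0,0]])

```text
t: 7.25
eef_pos: [0.5486, 0.0012, 0.0725]
ee_rot: [-0.476, 1.57, 0.979]
force: [-0.0, 0.4, -1.9]
width: 0.0615
```

```bash
python3 plan.py 548.9 1.0 70 -6.7 2
```

```text
t 7.25 pos [548.6   1.2  72.5] yawplate -6.65 tilt [0.0002 0.0003] F [-0.   0.4 -1.9] M [ 0.03  0.11 -0.02] w 61.5
total tool-frame shift(units) [ 0.062 -0.008 -0.004] turn [0.01 0.   0.  ]
[0.03, -0.0, -0.0, 0.01, 0.0, 0.0]
[0.03, -0.0, -0.0, 0.01, 0.0, 0.0]
```

The underside is now about 4 mm below the stud tops with no contact force, so the holes appear to be on. Continuing down.

carry_out(deltas=[[0.06,0,0,0,0,0],[0.06,0,0,0,0,0],[0.03,0,0,0,0,0]])

```text
t: 7.55
eef_pos: [0.5488, 0.0012, 0.0662]
ee_rot: [-0.903, 1.57, 0.551]
force: [0.3, 0.5, -2.5]
width: 0.0616
```

carry_out(deltas=[[0.06,0,0,0,0,0],[0.06,0,0,0,0,0],[0.03,0,0,0,0,0]])

```text
t: 7.85
eef_pos: [0.5487, 0.0012, 0.0596]
ee_rot: [-0.823, 1.57, 0.632]
force: [-0.1, -0.1, -2.8]
width: 0.0614
```

```bash
python3 plan.py 548.9 1.0 50 -6.7 4
```

```text
t 7.85 pos [548.7   1.2  59.6] yawplate -6.66 tilt [0.0005 0.0003] F [-0.1 -0.1 -2.8] M [ 0.    0.14 -0.03] w 61.4
total tool-frame shift(units) [ 0.239 -0.005 -0.004] turn [0.01 0.01 0.01]
[0.06, -0.0, -0.0, 0.0, 0.0, 0.0]
[0.06, -0.0, -0.0, 0.0, 0.0, 0.0]
[0.06, -0.0, -0.0, 0.0, 0.0, 0.0]
[0.06, -0.0, -0.0, 0.0, 0.0, 0.0]
```

carry_out(deltas=[[0.08,0,0,0,0,0],[0.08,0,0,0,0,0],[0.06,0,0,0,0,0],[0.04,0,0,0,0,0]])

```text
t: 8.25
eef_pos: [0.5487, 0.0012, 0.0482]
ee_rot: [-0.854, 1.57, 0.6]
force: [-0.5, -0.3, -2.6]
width: 0.0614
```

carry_out(deltas=[[0.06,0,0,0,0,0],[0.06,0,0,0,0,0],[0.03,0,0,0,0,0]])

```text
t: 8.55
eef_pos: [0.5489, 0.0012, 0.0426]
ee_rot: [-1.457, 1.57, -0.002]
force: [-10.3, 1.8, 20.6]
width: 0.0616
```

```bash
python3 plan.py 548.9 1.0 42.8 -6.7 4
```

```text
t 8.55 pos [548.9   1.2  42.6] yawplate -6.63 tilt [ 0.0006 -0.    ] F [-10.3   1.8  20.6] M [ 0.89  3.22 -0.13] w 61.6
total tool-frame shift(units) [-0.004 -0.001 -0.005] turn [0.02 0.   0.01]
[-0.0, -0.0, -0.0, 0.0, 0.0, 0.0]
[-0.0, -0.0, -0.0, 0.0, 0.0, 0.0]
[-0.0, -0.0, -0.0, 0.0, 0.0, 0.0]
[-0.0, -0.0, -0.0, 0.0, 0.0, 0.0]
```

```bash
python3 look.py 5; python3 plan.py
```

```text
t 8.65 pos [548.9   1.2  42.7] yawplate -6.63 tilt [0.0009 0.0002] F [-4.4  0.4  7.9] M [ 0.25  1.52 -0.06] w 61.1
```

View pics/t5.png

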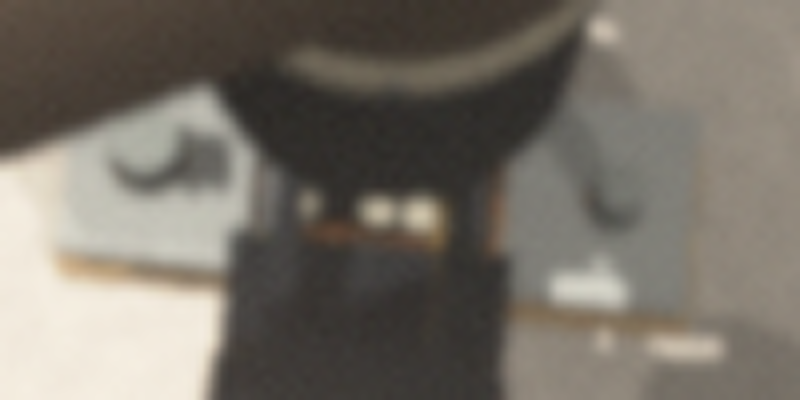

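View pics/s5.png

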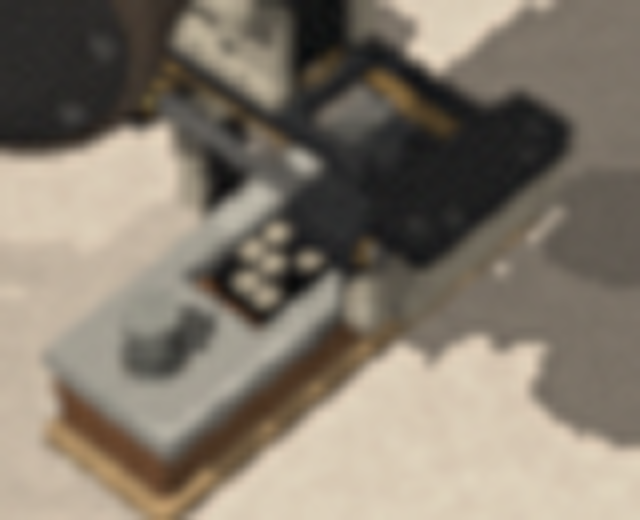

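The frame went onto both studs and touched down at z 42.6 mm. It was picked up at 2.8 mm, so the 39.8 mm difference matches the 40 mm bed. Letting go.

carry_out(deltas=[[0,0,0,0,0,0],[0,0,0,0,0,0],[0,0,0,0,0,0],[0,0,0,0,0,0]], hand=0)

```text
t: 9.05
eef_pos: [0.5501, 0.0015, 0.0437]
ee_rot: [-1.272, 1.567, 0.184]
force: [-0.1, 0.7, -0.3]
width: 0.0856
```

carry_out(deltas=[[-0.3,0,0,0,0,0],[-0.7,0,0,0,0,0],[-0.9,0,0,0,0,0],[-0.9,0,0,0,0,0],[-0.5,0,0,0,0,0]])

```text
t: 9.55
eef_pos: [0.5477, 0.0005, 0.1798]
ee_rot: [2.271, 1.567, -2.556]
force: [0.6, -0.4, -0.7]
width: 0.0876
```

```bash
python3 look.py 6; python3 plan.py 566.7 297.5 110 -27.6 13
```

```text
t 9.65 pos [548.7   0.8 180.5] yawplate -6.6 tilt [-0.0001 -0.0012] F [-1.5 -0.2 -0.4] M [ 0.09  0.05 -0.03] w 87.4
total tool-frame shift(units) [1.755 0.406 7.423] turn [ 5.25 -0.02  0.  ]
[0.13, 0.03, 0.57, 0.4, -0.0, 0.0]
[0.14, 0.05, 0.57, 0.4, -0.0, 0.0]
[0.14, 0.06, 0.57, 0.4, -0.0, 0.0]
[0.14, 0.08, 0.57, 0.4, -0.0, 0.0]
[0.14, 0.1, 0.56, 0.4, -0.0, 0.0]
[0.14, 0.11, 0.56, 0.4, -0.0, 0.0]
[0.14, 0.13, 0.56, 0.4, -0.0, 0.0]
[0.14, 0.14, 0.55, 0.4, -0.0, 0.0]
[0.14, 0.16, 0.55, 0.4, -0.0, 0.0]
[0.14, 0.17, 0.54, 0.4, -0.0, 0.0]
[0.14, 0.19, 0.54, 0.4, -0.0, 0.0]
[0.14, 0.2, 0.53, 0.4, -0.0, 0.0]
[0.14, 0.22, 0.53, 0.4, -0.0, 0.0]
```

View pics/s6.png

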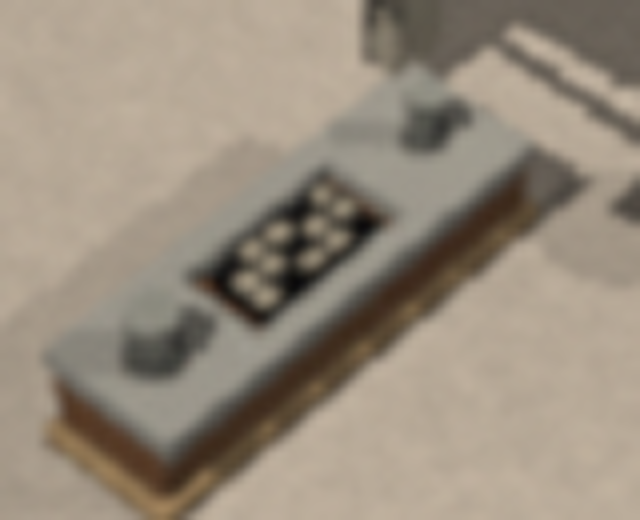

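The frame lies flat, with both studs through it. Now to the cover, travelling high at first.

carry_out(deltas=[[0,0.02,0.3,0.3,0,0],[0,0.04,0.6,0.4,0,0],[0,0.06,0.7,0.45,0,0],[0,0.08,0.7,0.45,0,0],[0,0.1,0.7,0.45,0,0]])

```text
t: 10.15
eef_pos: [0.5571, 0.1214, 0.1826]
ee_rot: [-1.584, 1.57, -0.282]
force: [-0.0, -0.4, 0.4]
width: 0.0876
```

carry_out(deltas=[[0.1,0.14,0.7,0.45,0,0],[0.1,0.16,0.7,0.45,0,0],[0.2,0.18,0.7,0.45,0,0],[0.2,0.2,0.6,0.4,0,0],[0.2,0.2,0.6,0.4,0,0]])

```text
t: 10.65
eef_pos: [0.566, 0.2634, 0.1506]
ee_rot: [-1.316, 1.57, -0.171]
force: [0.7, -0.2, -0.3]
width: 0.0878
```

```bash
python3 plan.py 566.7 297.5 90 -27.6 4
```

```text
t 10.65 pos [566.  263.4 150.6] yawplate -24.38 tilt [ 0.0011 -0.0002] F [ 0.7 -0.2 -0.3] M [ 0.04 -0.01 -0.03] w 87.8
total tool-frame shift(units) [1.514 0.338 0.783] turn [0.81 0.   0.02]
[0.38, 0.08, 0.2, 0.2, 0.0, 0.0]
[0.38, 0.09, 0.19, 0.2, 0.0, 0.0]
[0.38, 0.09, 0.19, 0.2, 0.0, 0.0]
[0.38, 0.09, 0.19, 0.2, 0.0, 0.0]
```

carry_out(deltas=[[0.4,0.08,0.25,0.25,0,0],[0.4,0.08,0.2,0.2,0,0],[0.5,0.07,0.15,0.15,0,0],[0.3,0.05,0.1,0.1,0,0],[0,0,0,0,0,0]])

```text
t: 11.15
eef_pos: [0.5665, 0.2967, 0.0812]
ee_rot: [3.049, 1.568, -2.138]
force: [-1.0, -0.1, 0.2]
width: 0.0873
```

```bash
python3 - <<'E'
from station import cams
import cv2
f=cams.grab_frame("side")["pixels"][:,:,::-1]
cv2.imwrite("pics/s7.png",cv2.resize(f[210:310,110:220],None,fx=6,fy=6,interpolation=2))
f=cams.grab_frame("top")["pixels"][:,:,::-1]
cv2.imwrite("pics/t7.png",f)
E
python3 plan.py 566.7 297.5 60 -27.6 4
```

```text
t 11.25 pos [567.4 296.8  83.1] yawplate -27.2 tilt [ 0.0002 -0.0014] F [0.  0.1 0.6] M [0.05 0.03 0.01] w 87.6
total tool-frame shift(units) [0.579 0.024 0.007] turn [ 0.1  -0.02  0.01]
[0.14, 0.01, 0.0, 0.03, -0.0, 0.0]
[0.14, 0.01, 0.0, 0.03, -0.0, 0.0]
[0.14, 0.01, 0.0, 0.03, -0.0, 0.0]
[0.14, 0.01, 0.0, 0.03, -0.0, 0.0]
```

View pics/s7.png

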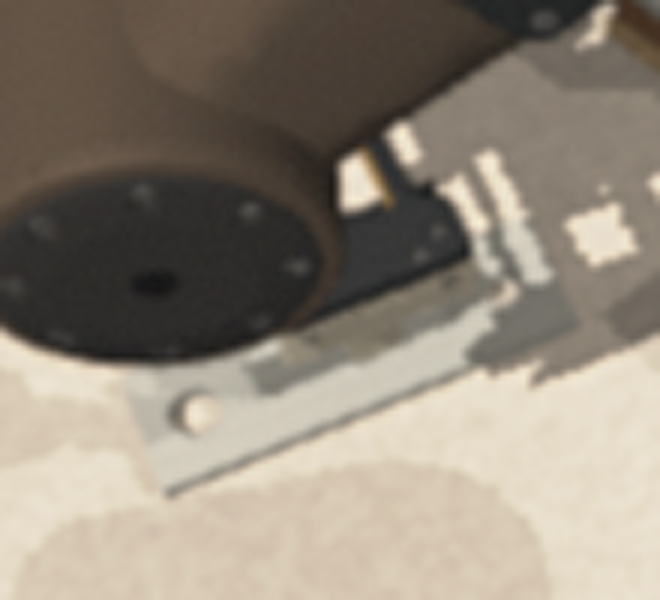

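View pics/t7.png

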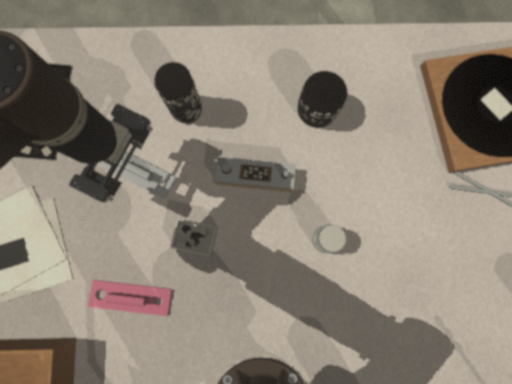

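carry_out(deltas=[[0.4,0.02,0.01,0.06,-0.02,0],[0.5,0.01,0,0.04,0,0],[0.5,0,0,0,0,0],[0.25,0,0,0,0,0],[0,0,0,0,0,0]])

```text
t: 11.75
eef_pos: [0.5708, 0.2982, 0.0224]
ee_rot: [-0.491, 1.56, 0.597]
force: [0.0, 0.7, -0.4]
width: 0.0875
```

```bash
python3 plan.py 566.7 297.5 13 -27.6 2
```

```text
t 11.75 pos [570.8 298.2  22.4] yawplate -27.64 tilt [0.0093 0.0063] F [ 0.   0.7 -0.4] M [-0.04  0.08 -0.04] w 87.5
total tool-frame shift(units) [ 0.234  0.083 -0.065] turn [-0.01  0.14  0.08]
[0.12, 0.04, -0.03, -0.0, 0.07, 0.04]
[0.12, 0.04, -0.03, -0.0, 0.07, 0.04]
```

carry_out(deltas=[[0.1,0.05,-0.03,0,0.07,0.05],[0.08,0.03,-0.02,0,0.05,0.03],[0.03,0,0,0,0,0],[0,0,0,0,0,0]])

```text
t: 12.15
eef_pos: [0.5685, 0.2989, 0.0169]
ee_rot: [-0.23, 1.566, 0.859]
force: [0.1, 0.3, 0.4]
width: 0.0875
```

```bash
python3 plan.py 566.7 297.5 13 -27.6 2
```

```text
t 12.15 pos [568.5 298.9  16.9] yawplate -27.62 tilt [0.0034 0.004 ] F [0.1 0.3 0.4] M [-0.03  0.04  0.03] w 87.5
total tool-frame shift(units) [ 0.098  0.024 -0.052] turn [-0.01  0.07  0.02]
[0.05, 0.01, -0.03, -0.0, 0.04, 0.01]
[0.05, 0.01, -0.03, -0.0, 0.04, 0.01]
```

carry_out(deltas=[[0.08,0.02,-0.05,0,0.06,0.03],[0.03,0,-0.01,0,0.03,0.02],[0,0,0,0,0,0]])

```text
t: 12.45
eef_pos: [0.5668, 0.2974, 0.013]
ee_rot: [1.808, 1.569, 2.897]
force: [0.4, -0.3, 0.8]
width: 0.0878
```

```bash
python3 plan.py 566.7 297.5 13 -27.6 2
```

```text
t 12.45 pos [566.8 297.4  13. ] yawplate -27.6 tilt [-0.0021  0.0005] F [ 0.4 -0.3  0.8] M [ 0.06  0.07 -0.02] w 87.8
total tool-frame shift(units) [-0.001  0.005  0.001] turn [-0.   -0.01 -0.03]
[-0.0, 0.0, 0.0, -0.0, -0.0, -0.02]
[-0.0, 0.0, 0.0, -0.0, -0.0, -0.02]
```

carry_out(deltas=[[0,0,0,0,0,-0.02],[0,0,0,0,0,0],[0,0,0,0,0,0],[0,0,0,0,0,0],[0,0,0,0,0,0]], hand=1, newtons=40)

```text
t: 12.95
eef_pos: [0.5669, 0.2974, 0.013]
ee_rot: [2.331, 1.57, -2.863]
force: [-0.5, -1.3, -0.7]
width: 0.0534
```

carry_out(deltas=[[0,0,0,0,0,0],[0,0,0,0,0,0],[0,0,0,0,0,0],[0,0,0,0,0,0],[0,0,0,0,0,0]])

```text
t: 13.45
eef_pos: [0.5667, 0.2975, 0.0131]
ee_rot: [2.156, 1.57, -3.038]
force: [-1.2, 0.1, 0.8]
width: 0.0177
```

```bash
python3 plan.py 566.7 297.5 120 -27.6 4
```

```text
t 13.45 pos [566.7 297.5  13.1] yawplate -27.61 tilt [-0.001  -0.0001] F [-1.2  0.1  0.8] M [ 0.28  0.55 -0.01] w 17.7
total tool-frame shift(units) [-2.673e+00  2.000e-03 -2.000e-03] turn [-0.   -0.01 -0.01]
[-0.67, 0.0, -0.0, -0.0, -0.0, -0.0]
[-0.67, 0.0, -0.0, -0.0, -0.0, -0.0]
[-0.67, 0.0, -0.0, -0.0, -0.0, -0.0]
[-0.67, 0.0, -0.0, -0.0, -0.0, -0.0]
```

Gripped at 17.7 mm on the 18 mm rib, with the TCP 13.1 mm above the cover's underside. Lifting.

carry_out(deltas=[[0,0,0,0,0,0],[-0.3,0,0,0,0,0],[-0.8,0,0,0,0,0],[-0.9,0,0,0,0,0],[-0.7,0,0,0,0,0]])

```text
t: 13.95
eef_pos: [0.5626, 0.2938, 0.1185]
ee_rot: [2.694, 1.554, -2.502]
force: [1.1, 0.4, -5.6]
width: 0.018
```

```bash
python3 plan.py 548.7 1.2 110 -6.7 12
```

```text
t 13.95 pos [562.6 293.8 118.5] yawplate -27.71 tilt [-0.0132 -0.0098] F [ 1.1  0.4 -5.6] M [ 0.16 -0.17  0.05] w 18.0
total tool-frame shift(units) [ 0.288 -3.097 -6.634] turn [-5.25 -0.19 -0.14]
[0.02, -0.26, -0.55, -0.44, -0.02, -0.01]
[0.02, -0.24, -0.56, -0.44, -0.02, -0.01]
[0.02, -0.22, -0.57, -0.44, -0.02, -0.01]
[0.02, -0.21, -0.57, -0.44, -0.02, -0.01]
[0.02, -0.19, -0.58, -0.44, -0.02, -0.01]
[0.02, -0.17, -0.59, -0.44, -0.02, -0.01]
[0.02, -0.15, -0.59, -0.44, -0.02, -0.01]
[0.02, -0.13, -0.6, -0.44, -0.02, -0.01]
[0.02, -0.12, -0.6, -0.44, -0.02, -0.01]
[0.02, -0.1, -0.6, -0.44, -0.02, -0.01]
[0.02, -0.08, -0.61, -0.44, -0.02, -0.01]
[0.02, -0.06, -0.61, -0.44, -0.02, -0.01]
```

carry_out(deltas=[[0,-0.14,-0.3,-0.24,-0.04,-0.03],[0,-0.25,-0.56,-0.44,-0.03,-0.02],[0,-0.22,-0.57,-0.44,-0.02,-0.02],[0,-0.21,-0.57,-0.44,-0.02,-0.01],[0,-0.19,-0.58,-0.44,-0.02,-0.01]])

```text
t: 14.45
eef_pos: [0.5576, 0.1835, 0.1264]
ee_rot: [-0.663, 1.567, 0.572]
force: [-0.4, -0.6, -3.9]
width: 0.0179
```

carry_out(deltas=[[0,-0.17,-0.59,-0.44,-0.02,-0.01],[0,-0.15,-0.59,-0.44,-0.01,-0.01],[0,-0.13,-0.6,-0.44,-0.01,-0.01],[0,-0.11,-0.6,-0.44,0,0],[0,-0.1,-0.5,-0.44,0,0]])

```text
t: 14.95
eef_pos: [0.5482, 0.0589, 0.1276]
ee_rot: [-0.435, 1.566, 0.96]
force: [1.4, -0.4, -3.8]
width: 0.0179
```

```bash
python3 plan.py 548.7 1.2 105 -6.7 4
```

```text
t 14.95 pos [548.2  58.9 127.6] yawplate -10.08 tilt [0.0025 0.0036] F [ 1.4 -0.4 -3.8] M [ 0.02  0.04 -0.03] w 17.9
total tool-frame shift(units) [ 0.56  -0.265 -1.421] turn [-0.85  0.06  0.03]
[0.14, -0.07, -0.36, -0.21, 0.01, 0.01]
[0.14, -0.06, -0.36, -0.21, 0.01, 0.01]
[0.14, -0.06, -0.36, -0.21, 0.01, 0.01]
[0.14, -0.05, -0.36, -0.21, 0.01, 0.01]
```

carry_out(deltas=[[0.12,-0.08,-0.45,-0.25,0.02,0.01],[0.12,-0.08,-0.45,-0.25,0.02,0.01],[0.12,-0.06,-0.35,-0.2,0.01,0.01],[0.12,-0.04,-0.17,-0.15,0.01,0],[0,0,0,0,0,0]])

```text
t: 15.45
eef_pos: [0.5469, -0.0043, 0.1094]
ee_rot: [1.764, 1.569, -3.065]
force: [-0.3, -0.6, -4.8]
width: 0.0177
```

```bash
python3 look.py 8; python3 plan.py 548.7 1.2 100 -6.7 2
```

```text
t 15.55 pos [547.6  -3.3 110. ] yawplate -6.68 tilt [-0.001   0.0002] F [ 0.1  0.6 -4. ] M [ 0.04  0.05 -0.03] w 17.8
total tool-frame shift(units) [ 0.25  -0.015  0.115] turn [ 0.01  0.   -0.01]
[0.12, -0.01, 0.06, 0.0, 0.0, -0.01]
[0.12, -0.01, 0.06, 0.0, 0.0, -0.01]
```

View pics/t8.png

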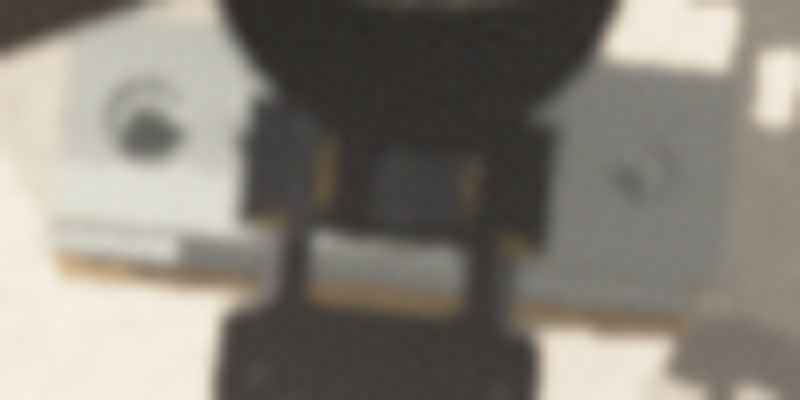

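View pics/s8.png

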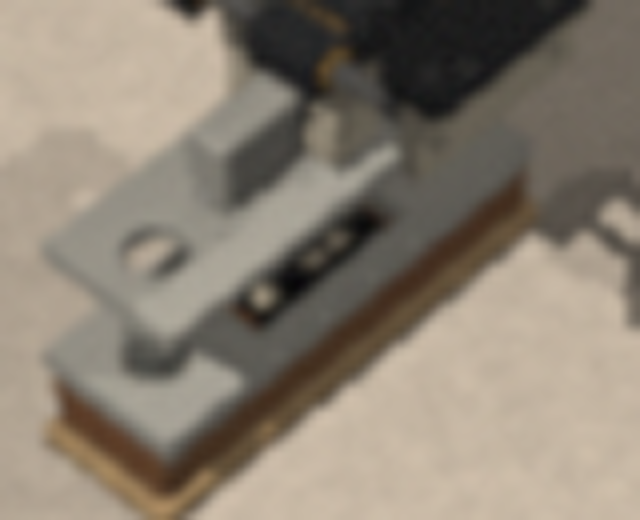

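Run:
```python
import pickle,cv2,numpy as np
f=pickle.load(open("top8.pkl","rb"))["pixels"][:,:,::-1]
c=cv2.createCLAHE(4,(2,2))
g=cv2.cvtColor(f[150:195,205:305].copy(),cv2.COLOR_BGR2GRAY)
o=cv2.resize(c.apply(g),None,fx=8,fy=8,interpolation=2)
cv2.imwrite("pics/t8b.png",o)
```

```text
(no output)
```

View pics/t8b.png

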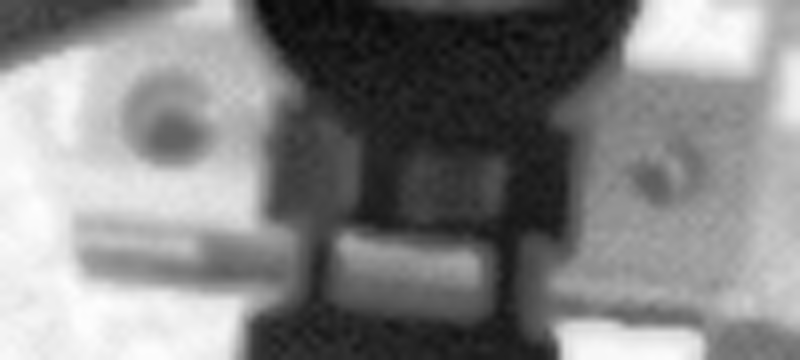

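Run:
```python
from h import *
F=dump()
def t8(x0,y0,k,d):return np.array((x0+(d[0]+.5)/k-.5,y0+(d[1]+.5)/k-.5))
O=[('top',(0,70,0),t8(205,150,8,(168,118))),('top',(0,-70,0),t8(205,150,8,(667,171)))]
S=[('side',(0,70,0),t8(205,160,8,(154,252))),('side',(31,95,0),t8(205,160,8,(44,250))),('side',(-31,95,0),t8(205,160,8,(160,337)))]
z=.1049
for oo in(O,S,O+S):
    g=lambda p:np.concatenate([proj(F[c],[R.from_euler('z',p[2]).apply(np.array(l)/1000)+[p[0],p[1],z]])[0]-d for c,l,d in oo])
    s=least_squares(g,(.55,0,-.1));print(z,np.round(s.x[:2]*1000,1),np.degrees(s.x[2]).round(2),g(s.x).round(1))
```

```text
0.1049 [547.5  -2.8] -7.22 [ 0.3  0.  -0.3 -0. ]
0.1049 [545.1  -0.9] -8.67 [ 0.1  0.  -0.7 -0.8  0.5  0.7]
0.1049 [547.4  -2.1] -7.3 [ 0.   0.  -0.6  0.   0.2 -0.3 -0.7 -0.8  0.9  0.4]
```

```bash
python3 plan.py 548.4 0 92 -6.65 3
```

```text
t 15.55 pos [547.6  -3.3 110. ] yawplate -6.68 tilt [-0.001   0.0002] F [ 0.1  0.6 -4. ] M [ 0.04  0.05 -0.03] w 17.8
total tool-frame shift(units) [ 0.45  -0.011  0.084] turn [-0.01  0.   -0.01]
[0.15, -0.0, 0.03, -0.0, 0.0, -0.0]
[0.15, -0.0, 0.03, -0.0, 0.0, -0.0]
[0.15, -0.0, 0.03, -0.0, 0.0, -0.0]
```

carry_out(deltas=[[0.15,0,0.05,0,0,0],[0.15,-0.01,0.03,0,0,0],[0.12,0,0,0,0,0],[0,0,0,0,0,0]])

```text
t: 15.95
eef_pos: [0.5489, 0.0023, 0.0923]
ee_rot: [0.135, 1.57, 1.591]
force: [-1.6, -0.1, -3.7]
width: 0.0179
```

```bash
python3 look.py 9; python3 plan.py 548.4 0 87 -6.65 3
python3 - <<'E'
import pickle,cv2,numpy as np
f=pickle.load(open("top9.pkl","rb"))["pixels"][:,:,::-1]
c=cv2.createCLAHE(4,(2,2))
g=cv2.cvtColor(f[150:195,205:305].copy(),cv2.COLOR_BGR2GRAY)
cv2.imwrite("pics/t9b.png",cv2.resize(c.apply(g),None,fx=8,fy=8,interpolation=2))
E
```

```text
t 16.05 pos [549.3   2.3  93. ] yawplate -6.57 tilt [0.001  0.0008] F [-0.5 -0.6 -3.4] M [0.   0.12 0.01] w 17.6
total tool-frame shift(units) [ 0.149  0.016 -0.059] turn [0.02 0.01 0.01]
[0.05, 0.01, -0.02, 0.01, 0.0, 0.0]
[0.05, 0.01, -0.02, 0.01, 0.0, 0.0]
[0.05, 0.01, -0.02, 0.01, 0.0, 0.0]
```

View pics/t9b.png

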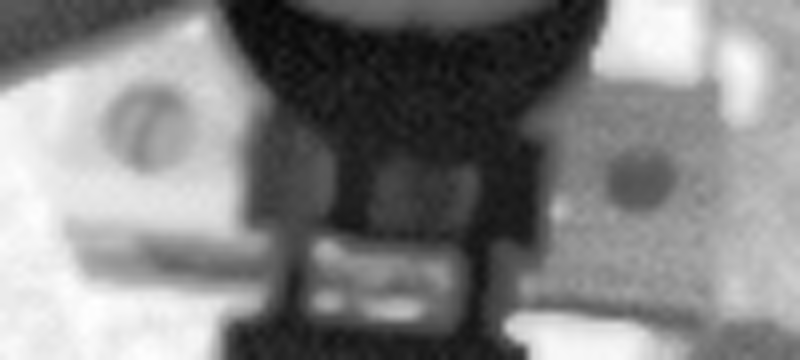

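View pics/s9.png

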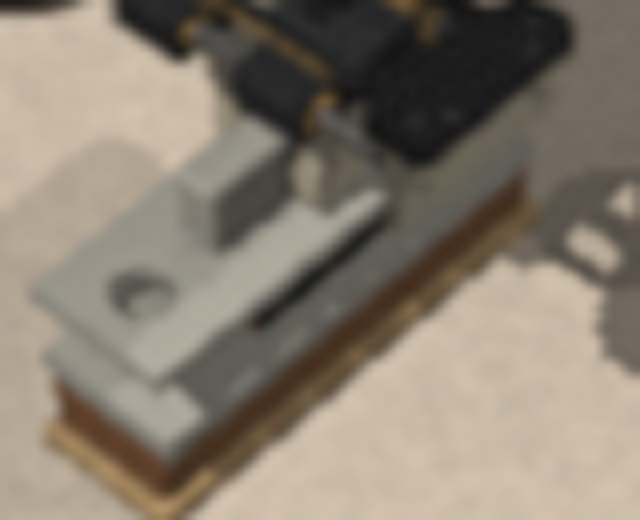

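Run:
```python
from h import *
F=dump()
def t8(x0,y0,k,d):return np.array((x0+(d[0]+.5)/k-.5,y0+(d[1]+.5)/k-.5))
O=[('top',(0,70,0),t8(205,150,8,(148,127))),('top',(0,-70,0),t8(205,150,8,(642,179)))]
S=[('side',(0,70,0),t8(205,160,8,(145,292))),('side',(31,95,0),t8(205,160,8,(32,292))),('side',(-31,95,0),t8(205,160,8,(158,380)))]
z=.0879
for oo in(O,S,O+S):
    g=lambda p:np.concatenate([proj(F[c],[R.from_euler('z',p[2]).apply(np.array(l)/1000)+[p[0],p[1],z]])[0]-d for c,l,d in oo])
    s=least_squares(g,(.55,0,-.1));print(z,np.round(s.x[:2]*1000,1),np.degrees(s.x[2]).round(2),g(s.x).round(1))
```

```text
0.0879 [549.    3.4] -7.16 [ 0.6  0.1 -0.6 -0.1]
0.0879 [549.9   3.8] -5.73 [ 0.1  0.1 -0.4 -0.4  0.3  0.3]
0.0879 [548.7   3.7] -6.74 [ 0.5  0.4 -0.7 -0.2  0.1 -0.  -0.3 -0.7  0.1  0.3]
```

```bash
python3 plan.py 548.5 -0.4 89 -6.65 1
```

```text
t 16.05 pos [549.3   2.3  93. ] yawplate -6.57 tilt [0.001  0.0008] F [-0.5 -0.6 -3.4] M [0.   0.12 0.01] w 17.6
total tool-frame shift(units) [ 0.099  0.013 -0.069] turn [0.02 0.01 0.01]
[0.1, 0.01, -0.07, 0.02, 0.01, 0.01]
```

carry_out(deltas=[[0.05,0.01,-0.06,0.02,0,0.01],[0.04,0,0,0,0,0],[0,0,0,0,0,0]])

```text
t: 16.35
eef_pos: [0.5489, -0.0002, 0.0894]
ee_rot: [-0.577, 1.57, 0.878]
force: [0.8, 0.1, -5.0]
width: 0.0175
```

```bash
python3 plan.py 548.5 -0.4 84 -6.65 1
```

```text
t 16.35 pos [ 5.489e+02 -2.000e-01  8.940e+01] yawplate -6.65 tilt [0.0008 0.001 ] F [ 0.8  0.1 -5. ] M [0.   0.13 0.04] w 17.5
total tool-frame shift(units) [ 0.136  0.009 -0.007] turn [0.   0.02 0.01]
[0.14, 0.01, -0.01, 0.0, 0.02, 0.01]
```

Underside is at about 76 mm. Now feeling downwards in small steps.

carry_out(deltas=[[0.04,0.01,-0.01,0,0.01,0.01],[0.03,0,0,0,0,0]])

```text
t: 16.55
eef_pos: [0.5486, -0.0007, 0.0867]
ee_rot: [-0.738, 1.57, 0.717]
force: [0.3, -0.1, -4.9]
width: 0.0178
```

carry_out(deltas=[[0.04,0,0,0,0,0],[0.02,0,0,0,0,0]])

```text
t: 16.75
eef_pos: [0.5486, -0.0007, 0.0841]
ee_rot: [-0.766, 1.57, 0.689]
force: [0.4, 1.4, -3.9]
width: 0.0179
```

```bash
python3 plan.py 548.5 -0.4 84 -6.65 1
```

```text
t 16.75 pos [548.6  -0.7  84.1] yawplate -6.67 tilt [0.0006 0.0005] F [ 0.4  1.4 -3.9] M [-0.    0.11  0.03] w 17.9
total tool-frame shift(units) [0.003 0.003 0.008] turn [-0.01  0.01  0.01]
[0.0, 0.0, 0.01, -0.01, 0.01, 0.01]
```

carry_out(deltas=[[0.05,0,0,0,0,0],[0.05,0,0,0,0,0],[0.03,0,0,0,0,0]])

```text
t: 17.05
eef_pos: [0.5486, -0.0007, 0.0785]
ee_rot: [-0.84, 1.57, 0.614]
force: [-0.1, 0.3, -4.3]
width: 0.0181
```

carry_out(deltas=[[0.06,0,0,0,0,0],[0.06,0,0,0,0,0],[0.03,0,0,0,0,0]])

```text
t: 17.35
eef_pos: [0.5487, -0.0007, 0.0719]
ee_rot: [-0.802, 1.57, 0.652]
force: [0.1, 0.1, -4.8]
width: 0.0181
```

```bash
python3 plan.py 548.5 -0.4 63 -6.65 1
```

```text
t 17.35 pos [548.7  -0.7  71.9] yawplate -6.66 tilt [0.0006 0.0005] F [ 0.1  0.1 -4.8] M [0.05 0.08 0.03] w 18.1
total tool-frame shift(units) [0.222 0.005 0.006] turn [-0.    0.01  0.01]
[0.22, 0.0, 0.01, -0.0, 0.01, 0.01]
```

carry_out(deltas=[[0.06,0,0,0,0,0],[0.06,0,0,0,0,0],[0.03,0,0,0,0,0]])

```text
t: 17.65
eef_pos: [0.5487, -0.0006, 0.0653]
ee_rot: [-0.845, 1.57, 0.61]
force: [-0.9, -0.7, -3.4]
width: 0.0179
```

carry_out(deltas=[[0.04,0,0,0,0,0],[0.02,0,0,0,0,0],[0,0,0,0,0,0]])

```text
t: 17.95
eef_pos: [0.5487, -0.0007, 0.0631]
ee_rot: [-1.099, 1.57, 0.355]
force: [-0.1, -0.0, -4.1]
width: 0.0182
```

```bash
python3 plan.py 548.5 -0.4 63 -6.65 1;python3 look.py 10
```

```text
t 17.95 pos [548.7  -0.7  63.1] yawplate -6.64 tilt [0.0005 0.0002] F [-0.1 -0.  -4.1] M [-0.09  0.17 -0.06] w 18.2
total tool-frame shift(units) [0.003 0.005 0.006] turn [0.   0.   0.01]
[0.0, 0.0, 0.01, 0.0, 0.0, 0.01]
```

View pics/s10.png

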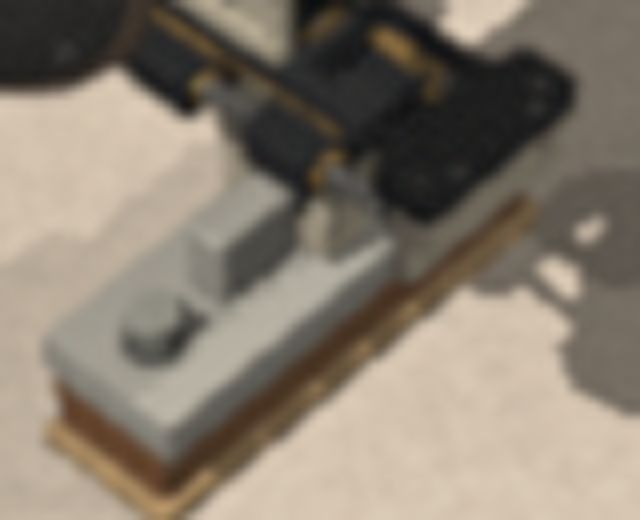

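The cover is on both studs and nearly seated (TCP 63.1 mm, seat expected at about 63). Pressing down gently until I feel contact.

carry_out(deltas=[[0.02,0,0,0,0,0],[0.02,0,0,0,0,0]])

```text
t: 18.25
eef_pos: [0.5487, -0.0006, 0.063]
ee_rot: [-1.465, 1.57, -0.01]
force: [-3.8, 0.7, 6.5]
width: 0.0178
```

```bash
python3 plan.py
```

```text
t 18.25 pos [548.7  -0.6  63. ] yawplate -6.62 tilt [ 0.0009 -0.    ] F [-3.8  0.7  6.5] M [ 0.38  1.8  -0.05] w 17.8
```

Contact: the upward force rose by about 11 N and the height stopped at 63.0 mm (63.1 expected). Letting go and rising.

carry_out(deltas=[[0,0,0,0,0,0],[0,0,0,0,0,0],[0,0,0,0,0,0],[0,0,0,0,0,0],[0,0,0,0,0,0]], hand=0)

```text
t: 18.75
eef_pos: [0.5511, -0.0002, 0.0646]
ee_rot: [-1.311, 1.565, 0.145]
force: [-0.3, 0.3, 0.6]
width: 0.0522
```

carry_out(deltas=[[0,0,0,0,0,0],[0,0,0,0,0,0],[0,0,0,0,0,0],[0,0,0,0,0,0],[0,0,0,0,0,0]])

```text
t: 19.25
eef_pos: [0.5512, -0.0003, 0.0645]
ee_rot: [-1.328, 1.565, 0.128]
force: [0.2, 0.4, 0.5]
width: 0.0869
```

carry_out(deltas=[[-0.3,0,0,0,0,0],[-0.6,0,0,0,0,0],[-0.8,0,0,0,0,0],[-0.8,0,0,0,0,0],[-0.6,0,0,0,0,0]])

```text
t: 19.75
eef_pos: [0.5481, -0.0012, 0.1921]
ee_rot: [2.592, 1.568, -2.235]
force: [1.0, 1.7, -0.6]
width: 0.0877
```

carry_out(deltas=[[-0.4,-0.1,-0.6,0,0,0],[-0.3,-0.1,-0.8,0,0,0],[0,0,-0.9,0,0,0],[0,0,-0.9,0,0,0],[0,0,-0.4,0,0,0]])

```text
t: 20.25
eef_pos: [0.5424, -0.1476, 0.233]
ee_rot: [-1.509, 1.557, -0.047]
force: [-0.5, 0.0, 0.1]
width: 0.0873
```

```bash
python3 plan.py;python3 look.py 11
python3 - <<'E'
import pickle,cv2
cv2.imwrite("pics/t11f.png",pickle.load(open("top11.pkl","rb"))["pixels"][:,:,::-1])
E
```

```text
t 20.25 pos [ 542.4 -147.6  233. ] yawplate -6.2 tilt [ 0.0133 -0.0006] F [-0.5  0.   0.1] M [0.06 0.15 0.04] w 87.3
```

View pics/s11.png

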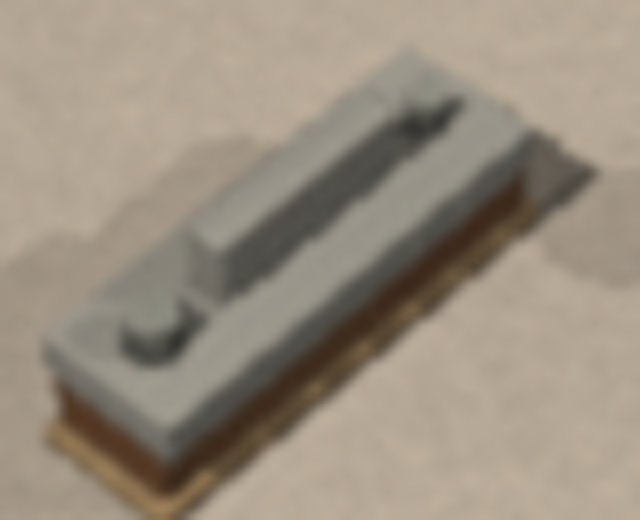

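View pics/t11f.png

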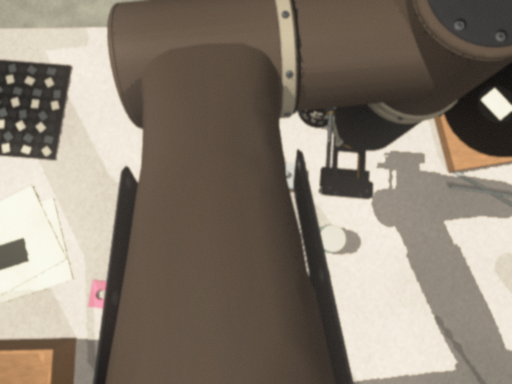

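Run:
```python
import pickle,cv2
cv2.imwrite("pics/s11f.png",pickle.load(open("side11.pkl","rb"))["pixels"][:,:,::-1])
```

```text
(no output)
```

View pics/s11f.png

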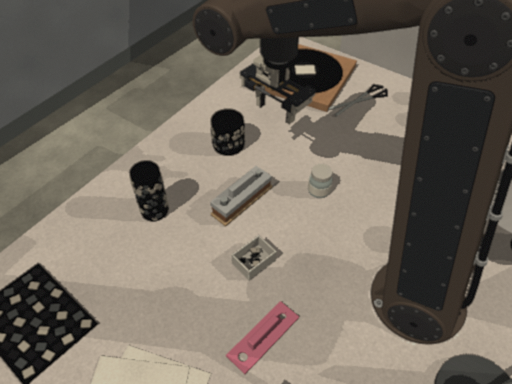

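All the bystanders stand at their original pixels: tall tube (149,190), drum (228,132), jar (320,181), tub (256,256), pink plate (264,337). The press is closed at (243,195) and the gripper is clear. Handing in, after letting the arm settle.

carry_out(deltas=[[0,0,0,0,0,0],[0,0,0,0,0,0]])

```text
t: 20.55
eef_pos: [0.5423, -0.1469, 0.2338]
ee_rot: [-1.486, 1.557, -0.025]
force: [0.2, -0.0, -0.6]
width: 0.0874
```

```bash
python3 -c "
from station import arm
print(arm.job_done())"
```

```text
the job is handed in; nothing more can be done
None
```

The press is closed, and I handed the job in at about 20.6 s. The frame lies flat on the bed and the grey cover lies flat on the frame, each held until it touched down and only then let go.

- **Frame:** it touched down with the tool 39.8 mm above its pickup height, against the 40 mm bed height. The contact force when it landed was about 21 N.
- **Cover:** it stopped 49.9 mm above its pickup height, against an expected 50 mm. The upward force rose by about 11 N as it seated.
- **Last look (side camera):** both studs are through the plates, the cover is flat, and the gripper is open and clear of everything. The two tubes, jar, tub and pink plate stand where they were.
- **What disagreed:** the two cameras differed by 1–3 mm on most positions, and put the parts 2–4 mm below their true height. I averaged them and relied on contact for the fit; neither plate caught on a stud. At the end the arm hid most of the top view, so the final check rests on the side camera alone.

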